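# Pin the tile and thread the marking rod through both guide arms

## Task

Take the short knobbed pin out of the wooden tool block and push it fully home in the socket hole in front of the tile on the marking jig, and let go of it. Then take the long knobbed rod out of the block and thread it straight down through the bushing of the upper guide arm and on through the one of the lower arm, and finish still holding it there, upright and still, its nose out well below the lower arm but well clear of the tile. Never touch the tile with the rod, and leave the brush and the pottery things around where they are.

Things in the scene. Friction and masses are not known exactly. Their poses are not given: they have to be found in the camera images.
- jig: Fixed tile-marking jig, origin at the centre of its underside; z up, +x away from the robot at yaw 0. Plywood base 220 (x) by 240 (y) by 32 high, the tile on its middle, stops up to z 42 at the tile's +x and -y edges. A post 26 square at x 0, y +97 rises to z 150 (the highest part) and carries two arms, 20 wide, 14 thick, that run in -y to the axis x = y = 0 and end in brass bushings.
- tile: White painted tile fixed on the jig, 140 x 140 x 8 mm. Origin at the centre of its underside; its top is 8 above that, 40 above the table.
- socket (a point): Mouth centre of the vertical pin socket in the jig base, 78 mm in front (-x of the jig) of the bushing axis, 8 mm off the tile's front edge; z = 32. Blind bore of diameter 12, 26 deep (floor at z = 6), no chamfer.
- upper_bushing (a point): Centre of the upper mouth of the upper arm's bushing, z = 144; its underside is at z = 130. Outer diameter 24, vertical through bore of diameter 12, no chamfer. Both bores lie on one vertical axis over the tile's centre.
- lower_bushing (a point): Centre of the upper mouth of the lower arm's bushing, z = 94; its underside is at z = 80. Same bore as the upper one.
- block: Fixed wooden tool block 50 (x) by 200 (y) by 50 high, origin at the centre of its underside. Three vertical blind holes of diameter 11 in a row along its y at -70, 0 and +70, floors 8 mm above the table. Rod, pin and brush stand in them loosely and upright, in any order. Jig and block may be on either side of the table.
- rod: Long steel marking rod, 145 long, about 0.1 kg, origin at the middle of its foot (nose), z along it to the head. Shank diameter 10; the lowest 6 mm taper to a flat 6 wide; the uppermost 30 mm are a round grooved head of diameter 16. In the block its top is 153 mm above the table.
- rod_tip (a point): End of the rod's nose, on its axis.
- rod_collar (a point): Point on the rod's axis at the underside of its head, 115 mm from the nose.
- pin: Short steel locating pin, 85 long, about 0.05 kg, origin at the middle of its foot (nose), z along it to the head. Shank diameter 10; the lowest 6 mm taper to a flat 6 wide; the uppermost 30 mm are a round grooved head of diameter 16. Its top is 93 mm above the table in the block, 91 when home in the socket.
- pin_tip (a point): End of the pin's nose, on its axis.
- brush: Wooden paint brush, 125 long, 9 to 13 thick, standing bristles up in the third hole of the block; origin at its foot. Leave it in place.
- paintpot: Small jar, diameter 44, 50 high, standing between jig and block; origin under its centre. Leave it alone.
- mug: White mug, diameter 76, 85 high, far side of the table; origin under its centre. Leave it alone.
- holder1: White napkin holder, two discs on a foot, 112 high, 80 wide, far side of the table; origin under its centre. Leave it alone.
- holder2: A second napkin holder like holder1. Leave it alone.
- bowl: Blue bowl, diameter 90, 40 high, far side of the table; origin under its centre. Leave it alone.
- bottle: Clear bottle, diameter 52, 120 high, at the left side of the table; origin under its centre. Leave it alone.
- cup: White cup, diameter 68, 60 high, at the right side of the table; origin under its centre. Leave it alone.

How it is judged:
By the outcome, as a careful person would: the job done as asked, in the order asked, and still so for the second after the job is handed in, while the arm keeps its last pose, push and grip.
It also fails if it takes over 64 s, if anything falls off the work surface, if the arm or the gripper's body presses on something with over 40 N, if the wrist force passes 120 N, or if a joint passes its speed limit or range.

## Robot

A 6-joint arm with a two-finger parallel gripper is mounted at the origin on the work surface. World frame = base frame: x ahead of the robot, y to its left, z up, the work surface at z = 0. Lengths are in m, angles in degrees, forces in N, time in s.
With the tool pointing down it reaches from about 0.375 to 0.9 m from the base axis. Payload 3.1 kg.
Tool frame: the origin (TCP) lies at the very end of the fingers, on their centre line; the grasp point (between the pads) lies 19 mm behind it; x points along the fingers, z is the direction in which the jaws open and shut, and the axes are right-handed (so a half turn about x gives the same grasp; the last joint's range is limited). The gripper opens to 87 mm and grips with 3 to 60 N. Pads are 19 mm wide; open, the fingers measure 117 mm over their backs; the gripper's body (75 mm by 190 mm) begins 51 mm behind the grasp point.
Start: joints at [61.908, 30.224, 82.088, -0, 67.689, -10.227], TCP at [0.192, 0.595, 0.223] pointing down, gripper open.
Joint ranges: [-176.69, 176.69], [-43.24, 126.21], [12.49, 139.97], [-82, 262], [0, 151.66], [-163.58, 163.58]. Speed limits (degrees/s): [159.86, 159.86, 180, 180, 180, 180].

## Interface

Orientations are given as a 3x3 rotation matrix whose columns are the frame's x, y, z axes.
In Python, from rig import bot gives the robot as it stands.
- The arm moves only by the tool send_rows, never from a script. Its arguments are lists of equal length, an entry for each row: "fingers": the opening, from 0 (shut) to 1 (fully open); "dp": the shift along the world's x, y, z in mm, a list of three; "turn": the turn, a rotation vector about the world's x, y, z in rad, a list of three. In form: {"fingers": [fingers, ...], "dp": [[tx, ty, tz], ...], "turn": [[rx, ry, rz], ...]}. A call has 1 to 10 rows; each row is the pose to reach, as a shift and turn from the pose measured when the call began; what a row does not reach only later rows make up. A row lasts 1/12 s, in which the tool goes at most 41.7 mm and 7.16 degrees, less where a joint would pass 70% of its speed; a pose out of reach is approached as far as the arm can. A call with a gripper value outside its range is refused whole. The fingers move at their own pace and stop on an object; the grip force is fixed at half the most. Time passes only in rows, so rows that repeat a pose let the fingers close. It gives the time, the measured TCP pose, the force and the opening at its end, in the units of the state.
- bot.read_state(): the state, without advancing time (a new reading comes with each control period).
- bot.capture(name): name is "side" or "top" or "wrist"; returns a dict with "img" (384x512x3 uint8, blue, green, red), "z_map" (384x512 float32, m along the optical axis (not along the pixel's ray), 0 where there is no reading), "mtx" (3x3 intrinsics, pixels), "origin" and "orientation" of the camera in the world; the wrist camera has in their place "hand_eye" (4x4, takes a point from camera to tool coordinates, whose origin is the TCP and whose axes are the tool frame's). Camera axes: x right, y up, looking along -z (the intrinsics and any distortion apply to the point x, -y, -z); pixel columns grow to the right and rows downward; lengths in m; the calibration is good to about 2 mm. The wrist camera is an equidistant fisheye: a pixel r from the principal point sees the ray r / f radians off the axis. A picture is of the moment at which its call begins: read the wrist's pose just before it.
- bot.hand_in(): hands the job in, once; it reports no verdict.
The state is a dict: "time_s": time; "joint_positions": joint angles; "qvel": joint speeds; "tau": joint torques, N m; "position": TCP position; "tcp_rot": TCP orientation; "force": force on the tool from outside, world axes, zero at the start; "moment": the same for the moment, N m; "opening": opening from 0.0 (shut) to 1.0 (fully open).
Only numpy, scipy, OpenCV 4.12 (cv2) and the standard library are available. Lean on these libraries where they do the work, as an engineer would, in place of code of your own. Each camera call takes 0.05 s, during which the arm holds its last target.

## Working session

There is one attempt and no reset: what is moved stays moved. The work goes in short steps, Python scripts to look and compute and a tool call to move; the robot and the scene stay as the last step left them, time stands still between calls to the robot, and variables do not carry over. Pictures are saved under pics/ and viewed, and the job is handed in when it is done.

Besides the shell and the picture viewer there is one more tool, called after "Call:" by a JSON object that holds its "api" and its "payload". send_rows: Moves the arm, as the interface text tells. Its arguments: {"type":"object","properties":{"fingers":{"type":"array","items":{"type":"number"}},"dp":{"type":"array","items":{"type":"array","items":{"type":"number"}}},"turn":{"type":"array","items":{"type":"array","items":{"type":"number"}}}},"required":["fingers","dp","turn"]}

```bash
ls; mkdir -p pics
python3 - <<'E'
from rig import bot
import cv2,numpy as np,pickle
s=bot.read_state(); print(s)
d={}
for n in ["side","top","wrist"]:
    c=bot.capture(n); d[n]=c
    cv2.imwrite(f"pics/{n}0.png",c["img"])
    print(n,{k:v for k,v in c.items() if k not in("img","z_map")}, (c["z_map"]>0).mean())
pickle.dump((s,d),open("c0.pkl","wb"))
E
```

```text
pics
{'time_s': 0.0, 'joint_positions': array([ 6.19082354e+01,  3.02773722e+01,  8.21580273e+01, -1.10268656e-03,
        6.76877838e+01, -1.02286531e+01]), 'qvel': array([0.08211696, 0.01598603, 0.0982582 , 0.02937407, 0.14556901,
       0.00292095]), 'tau': array([ 1.97054243e-05, -4.40033340e+01, -1.76591241e+01,  6.33000769e-02,
        5.80991060e-02, -1.44478104e-04]), 'position': array([0.1913516 , 0.59420846, 0.22157961]), 'tcp_rot': array([[-9.96673212e-04, -9.51794156e-01,  3.06735865e-01],
       [-1.90505983e-03,  3.06737268e-01,  9.51792319e-01],
       [-9.99997689e-01,  3.64275733e-04, -2.11894163e-03]]), 'force': array([-0.02578247, -0.46700648,  1.14623391]), 'moment': array([ 0.01055665, -0.01111641,  0.00044102]), 'opening': 0.9987004410391997}
side {'mtx': array([[374.94148729,   0.        , 258.27891827],
       [  0.        , 374.94148729, 190.10234028],
       [  0.        ,   0.        ,   1.        ]]), 'origin': array([ 0.21199131, -0.74900544,  0.81533547]), 'orientation': array([[ 0.87664354,  0.31341238, -0.36505997],
       [-0.48110793,  0.56218454, -0
[... 334 characters left out ...]
y([[-0.03265834,  0.97336458, -0.22692473],
       [-0.99946351, -0.03236753,  0.0050035 ],
       [-0.00247476,  0.2269664 ,  0.97389945]])} 0.9960784912109375
wrist {'mtx': array([[297.31863964,   0.        , 262.41674324],
       [  0.        , 297.31863964, 186.65044933],
       [  0.        ,   0.        ,   1.        ]]), 'hand_eye': array([[-7.18770960e-04,  2.79891231e-01, -9.60031448e-01,
        -1.62773525e-01],
       [-1.91842172e-04,  9.60031640e-01,  2.79891431e-01,
         7.67478062e-02],
       [ 9.99999723e-01,  3.85352351e-04, -6.36347921e-04,
         6.99496061e-05],
       [ 0.00000000e+00,  0.00000000e+00,  0.00000000e+00,
         1.00000000e+00]])} 0.98956298828125
```

View pics/side0.png

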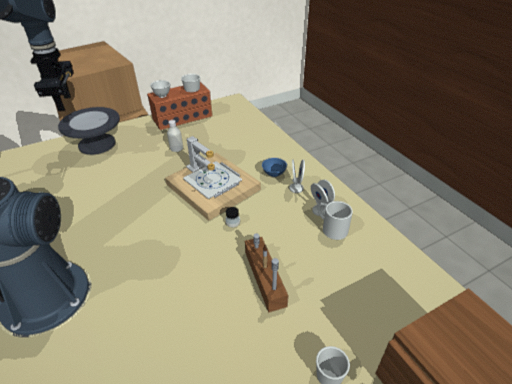

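View pics/top0.png

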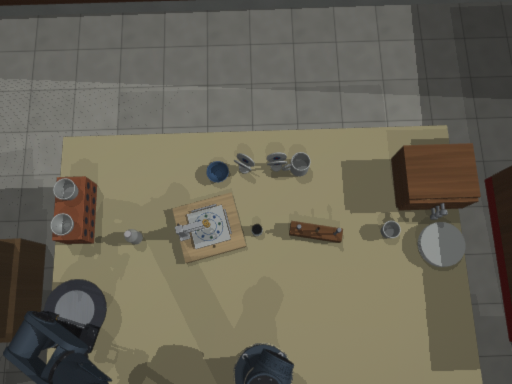

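View pics/wrist0.png

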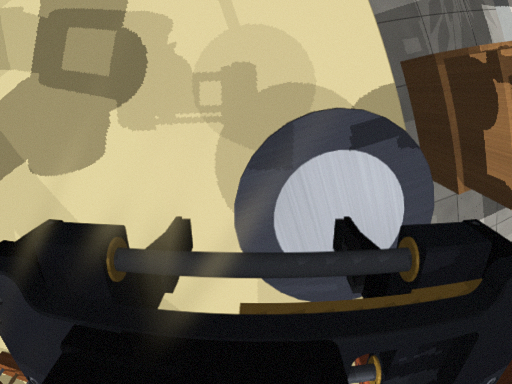

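```bash
cat > h.py <<'E'
import numpy as np,cv2,pickle
def rays(c,uv,s=None):
    """returns origin, dirs (scaled so depth along axis=1 for pinhole/wrist)"""
    uv=np.atleast_2d(np.asarray(uv,float)); m=c["mtx"]
    x=(uv[:,0]-m[0,2])/m[0,0]; y=(uv[:,1]-m[1,2])/m[1,1]
    if "hand_eye" in c:
        r=np.hypot(x,y); k=np.where(r>1e-9,np.tan(r)/np.maximum(r,1e-9),1)
        d=np.c_[x*k,-y*k,-np.ones(len(x))]
        T=np.eye(4);T[:3,:3]=s["tcp_rot"];T[:3,3]=s["position"]
        T=T@c["hand_eye"]; R,o=T[:3,:3],T[:3,3]
    else:
        d=np.c_[x,-y,-np.ones(len(x))]; R,o=c["orientation"],c["origin"]
    return o,d@R.T
def plane(c,uv,z,s=None):
    o,d=rays(c,uv,s); t=(z-o[2])/d[:,2]; return o+d*t[:,None]
def cloud(c,s=None):
    v,u=np.mgrid[:384,:512]; uv=np.c_[u.ravel(),v.ravel()]
    o,d=rays(c,uv,s); return (o+d*c["z_map"].ravel()[:,None]).reshape(384,512,3)
def proj(c,P,s=None):
    P=np.atleast_2d(P)
    if "hand_eye" in c:
        T=np.eye(4);T[:3,:3]=s["tcp_rot"];T[:3,3]=s["position"];T=T@c["hand_eye"];R,o=T[:3,:3],T[:3,3]
    else: R,o=c["orientation"],c["origin"]
    q=(P-o)@R; x=q[:,0]/-q[:,2]; y=-q[:,1]/-q[:,2]
    if "hand_eye" in c:
        r=np.hypot(x,y);k=np.where(r>1e-9,np.arctan(r)/np.maximum(r,1e-9),1);x=x*k;y=y*k
    m=c["mtx"]; return np.c_[m[0,0]*x+m[0,2],m[1,1]*y+m[1,2]]
def crop(img,box,k,name):
    u0,v0,u1,v1=box; cv2.imwrite(name,cv2.resize(img[v0:v1,u0:u1],None,fx=k,fy=k,interpolation=cv2.INTER_CUBIC))
E
python3 - <<'E'
from h import *
s,d=pickle.load(open("c0.pkl","rb"))
crop(d["side"]["img"],(150,120,350,320),3,"pics/sc.png")
crop(d["top"]["img"],(160,140,360,270),4,"pics/tc.png")
for n in("side","top"):
    P=cloud(d[n]); hsv=cv2.cvtColor(d[n]["img"],cv2.COLOR_BGR2HSV)
    roi=(P[...,2]>0.03)&(P[...,2]<0.2)&(P[...,0]>0.3)&(P[...,0]<1.1)&(abs(P[...,1])<.6)
    k,l,st,cc=cv2.connectedComponentsWithStats(roi.astype(np.uint8))
    for i in range(1,k):
        if st[i,4]>20:
            q=P[l==i]; print(n,st[i],q.min(0).round(3),q.max(0).round(3),np.median(q,0).round(3))
E
```

```text
side [106 121  12  11  63] [0.3   0.561 0.099] [0.342 0.599 0.112] [0.315 0.581 0.108]
side [167 120  16  26 278] [0.491 0.449 0.03 ] [0.542 0.489 0.122] [0.512 0.463 0.073]
side [ 165  137   96   77 3177] [0.411 0.049 0.03 ] [0.682 0.332 0.152] [0.532 0.187 0.038]
side [262 158  25  17 153] [0.722 0.111 0.03 ] [0.809 0.199 0.044] [0.769 0.165 0.037]
side [292 160  13  24 182] [0.756 0.007 0.033] [0.818 0.081 0.114] [0.787 0.036 0.08 ]
side [ 311  180   42   53 1227] [ 0.745 -0.213  0.03 ] [ 0.821 -0.043  0.114] [ 0.783 -0.143  0.07 ]
side [226 207  13  13 144] [ 0.511 -0.016  0.03 ] [0.55  0.023 0.054] [ 0.528 -0.002  0.049]
side [ 245  234   44   72 1504] [ 0.472 -0.325  0.03 ] [ 0.558 -0.119  0.155] [ 0.507 -0.244  0.05 ]
side [ 377  289  113   95 3556] [ 0.589 -0.6    0.03 ] [ 0.813 -0.55   0.164] [ 0.66  -0.576  0.159]
side [316 347  34  37 593] [ 0.479 -0.54   0.03 ] [ 0.545 -0.474  0.063] [ 0.518 -0.503  0.052]
top [ 393  145   31   65 1562] [ 0.591 -0.6    0.03 ] [ 0.816 -0.544  0.173] [ 0.695 -0.555  0.154]
top [233 153  22  18 210] [0.76  0.01  0.032] [0.823 0.092 0.119] [0.796 0.048 0.085]
top [267 152  44  23 477] [ 0.747 -0.208  0.03 ] [ 0.824 -0.04   0.118] [ 0.802 -0.111  0.076]
top [206 161  23  21 124] [0.726 0.114 0.031] [0.814 0.202 0.051] [0.785 0.159 0.038]
top [ 172  192   74   71 3195] [0.415 0.055 0.03 ] [0.685 0.336 0.163] [0.538 0.195 0.039]
top [289 221  54  21 726] [ 0.474 -0.318  0.03 ] [ 0.558 -0.115  0.16 ] [ 0.514 -0.216  0.052]
top [382 221  19  17 134] [ 0.481 -0.537  0.03 ] [ 0.545 -0.47   0.068] [ 0.516 -0.514  0.054]
top [252 224  10  11  90] [ 0.513 -0.009  0.031] [0.551 0.027 0.059] [0.532 0.009 0.051]
top [124 229  17  15 198] [0.494 0.456 0.031] [0.544 0.506 0.128] [0.513 0.473 0.086]
top [ 93 284  11  12  84] [0.302 0.564 0.1  ] [0.342 0.599 0.123] [0.317 0.586 0.111]
```

View pics/sc.png

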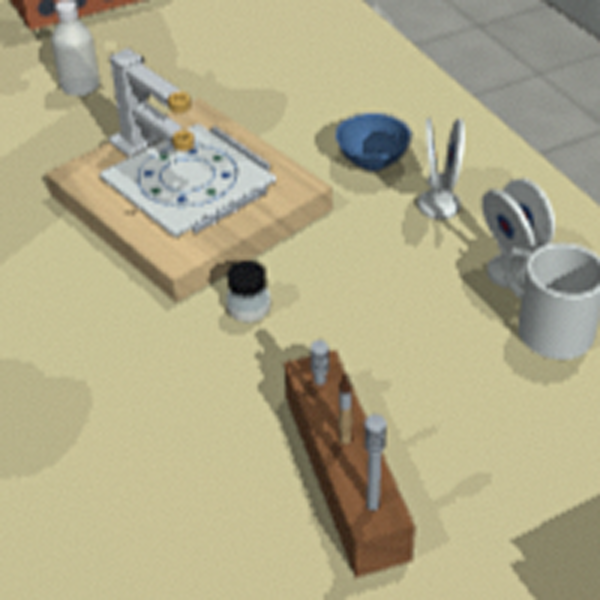

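View pics/tc.png

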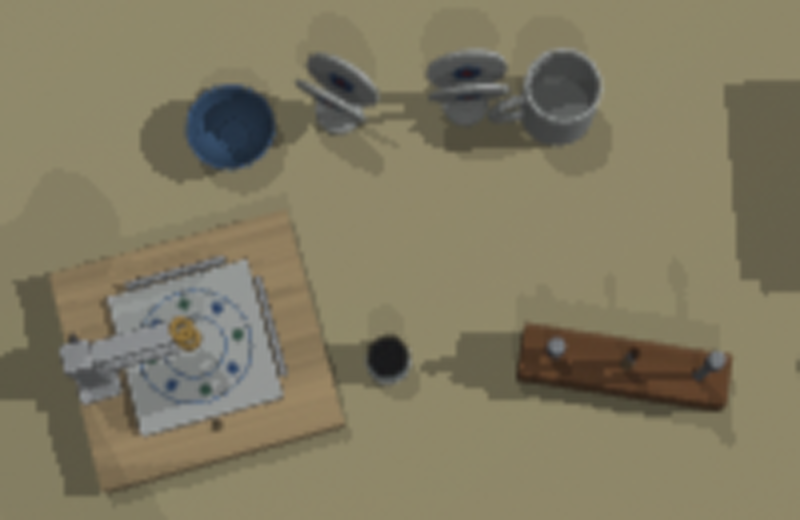

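Run:
```python
from h import *
s,d=pickle.load(open("c0.pkl","rb"))
c=d["top"];b=lambda x,y:(160+x/4-.4,140+y/4-.4)
for n,p,z in[("upbush",b(181,327),.144),("socket",b(216,425),.032),("pin",b(556,346),.093),("rod",b(717,360),.153),("posttop",b(76,355),.150),("pot",b(388,358),.05)]:
    print(n,plane(c,p,z).round(4))
c=d["side"];b=lambda x,y:(150+x/3-.33,120+y/3-.33)
for n,p,z in[("upbush",b(179,100),.144),("lobush",b(184,138),.094),("socket",b(131,211),.032),("pin",b(319,347),.093),("rod",b(375,424),.153),("posttop",b(126,56),.150)]:
    print(n,plane(c,p,z).round(4))
```

```text
upbush [[0.5509 0.1949 0.144 ]]
socket [[0.4741 0.1756 0.032 ]]
pin [[ 0.5302 -0.1488  0.093 ]]
rod [[ 0.5034 -0.2868  0.153 ]]
posttop [[0.5274 0.2888 0.15  ]]
pot [[0.5307 0.0085 0.05  ]]
upbush [[0.5454 0.1874 0.144 ]]
lobush [[0.5464 0.1875 0.094 ]]
socket [[0.4721 0.173  0.032 ]]
pin [[ 0.528  -0.1525  0.093 ]]
rod [[ 0.501 -0.291  0.153]]
posttop [[0.525  0.2866 0.15  ]]
```

Call:
{"api": "send_rows", "payload": {"fingers": [1, 1, 1, 1, 1, 1, 1, 1, 1, 1], "dp": [[15, -16, 5], [40, -45, 15], [68, -75, 25], [95, -105, 35], [122, -135, 45], [150, -165, 48], [177, -196, 48], [205, -226, 48], [232, -257, 48], [260, -287, 48]], "turn": [[0, 0, 0.02], [0, 0, 0.06], [0, 0, 0.1], [0, 0, 0.15], [0, 0, 0.2], [0, 0, 0.25], [0, 0, 0.3], [0, 0, 0.35], [0, 0, 0.4], [0, 0, 0.45]]}}

```text
time_s: 0.98
position: [0.4521, 0.3055, 0.2697]
tcp_rot: [[-0.001, -0.99, -0.14], [-0.002, -0.14, 0.99], [-1.0, 0.001, -0.002]]
force: [0.7, -0.4, -0.4]
opening: 1.001
```

Call:
{"api": "send_rows", "payload": {"fingers": [1, 1, 1, 1, 1, 1, 1], "dp": [[25, -28, 0], [52, -57, 0], [78, -86, 0], [96, -106, 0], [104, -115, 0], [104, -115, 0], [104, -115, 0]], "turn": [[0, 0, 0.02], [0, 0, 0.04], [0, 0, 0.06], [0, 0, 0.078], [0, 0, 0.078], [0, 0, 0.078], [0, 0, 0.078]]}}

```text
time_s: 1.57
position: [0.5552, 0.1908, 0.2692]
tcp_rot: [[-0.002, -0.976, -0.216], [-0.001, -0.216, 0.976], [-1.0, 0.003, -0.001]]
force: [0.1, -0.4, -0.6]
opening: 0.998
```

```bash
cat > snap.py <<'E'
import sys
from rig import bot
from h import *
n,tag=sys.argv[1],sys.argv[2]
s=bot.read_state(); c=bot.capture(n); pickle.dump((s,c),open(f"{tag}.pkl","wb")); cv2.imwrite(f"pics/{tag}.png",c["img"])
print(s["time_s"],s["position"].round(4),s["force"].round(2),s["qvel"].round(2),s["joint_positions"].round(1))
E
python3 snap.py wrist j1
```

```text
1.5667 [0.5552 0.1908 0.2692] [ 0.1  -0.39 -0.64] [ 2.09 -0.77  1.02  0.2   0.07 -0.17] [  8.1  24.5  84.4  -0.   71.3 -94.3]
```

View pics/j1.png

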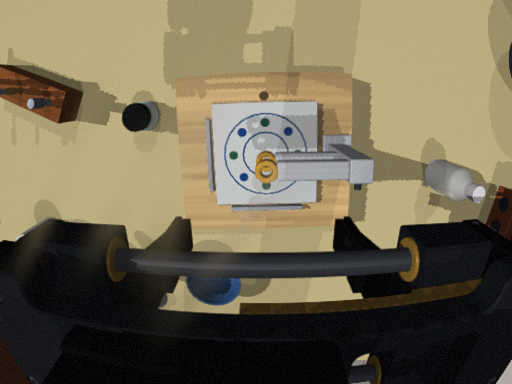

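Run:
```python
from h import *
s,c=pickle.load(open("j1.pkl","rb"))
crop(c["img"],(210,60,330,210),5,"pics/j1c.png")
g=cv2.cvtColor(c["img"],cv2.COLOR_BGR2GRAY).astype(float)
r=g[86:107,253:275]; m=r<90; v,u=np.nonzero(m); print(m.sum(),u.mean()+253,v.mean()+86)
print(plane(c,(u.mean()+253,v.mean()+86),.032,s))
P=cloud(c,s)
w=(P[...,2]>.036)&(P[...,2]<.0405+.004); hsv=cv2.cvtColor(c["img"],cv2.COLOR_BGR2HSV)
base=(P[...,2]>.02)&(P[...,2]<.045)&(P[...,0]>.4)&(P[...,0]<.7)&(P[...,1]>.0)&(P[...,1]<.36)
v,u=np.nonzero(base); print("z med", np.median(P[v,u,2]))
t=plane(c,np.c_[u,v],.032,s)[:,:2].astype(np.float32)*1000
print(cv2.minAreaRect(t))
tile=(hsv[...,1]<50)&(hsv[...,2]>140)&base
k,l,st,_=cv2.connectedComponentsWithStats(tile.astype(np.uint8)); i=1+st[1:,4].argmax()
v,u=np.nonzero(l==i); print(cv2.minAreaRect(plane(c,np.c_[u,v],.04,s)[:,:2].astype(np.float32)*1000))
```

```text
54 263.6111111111111 95.38888888888889
[[0.47037721 0.17385672 0.032     ]]
z med 0.033510277525709176
((552.9208984375, 166.2954559326172), (220.97930908203125, 296.29107666015625), 13.819986343383789)
((546.1143798828125, 192.4677734375), (139.8013458251953, 139.89430236816406), 13.998862266540527)
```

View pics/j1c.png

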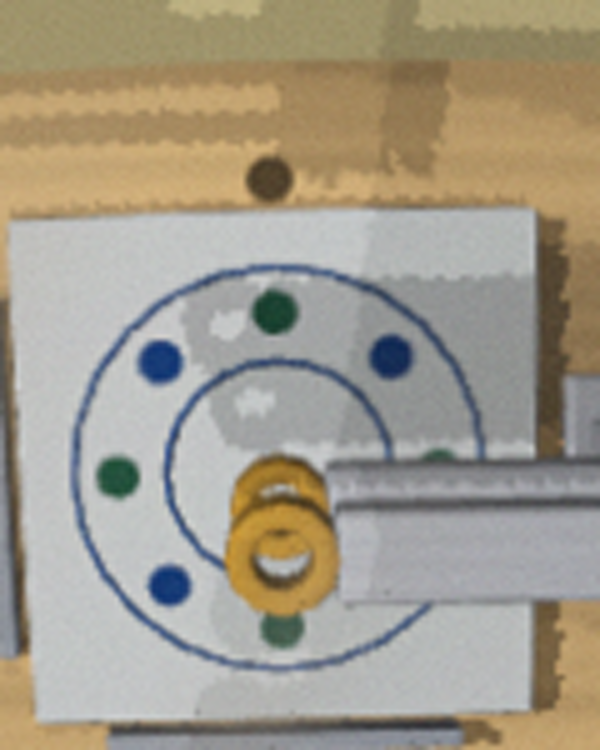

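Call:
{"api": "send_rows", "payload": {"fingers": [1, 1, 1, 1, 1, 1, 1, 1, 1, 1], "dp": [[-2, -10, 0], [-4, -30, 0], [-7, -55, 0], [-9, -80, 0], [-11, -106, 0], [-14, -132, 0], [-17, -158, 0], [-19, -184, 0], [-21, -210, 0], [-24, -236, 0]], "turn": [[0, 0, -0.08], [0, 0, -0.2], [0, 0, -0.32], [0, 0, -0.44], [0, 0, -0.56], [0, 0, -0.68], [0, 0, -0.8], [0, 0, -0.92], [0, 0, -1.04], [0, 0, -1.16]]}}

```text
time_s: 2.45
position: [0.5297, -0.0431, 0.2695]
tcp_rot: [[-0.002, -0.587, 0.81], [0.003, 0.81, 0.587], [-1.0, 0.004, -0.0]]
force: [0.1, 1.0, -0.1]
opening: 1.001
```

Call:
{"api": "send_rows", "payload": {"fingers": [1, 1, 1, 1, 1, 1, 1, 1, 1, 1], "dp": [[-2, -26, 0], [-4, -52, 0], [-6, -78, 0], [-8, -104, -1], [-10, -130, -2], [-12, -152, -3], [-14, -170, -4], [-14, -177, -4], [-14, -177, -4], [-14, -177, -4]], "turn": [[0, 0, -0.12], [0, 0, -0.24], [0, 0, -0.36], [0, 0, -0.48], [0, 0, -0.6], [0, 0, -0.7], [0, 0, -0.78], [0, 0, -0.819], [0, 0, -0.819], [0, 0, -0.819]]}}

```text
time_s: 3.28
position: [0.5156, -0.2182, 0.2655]
tcp_rot: [[-0.0, 0.189, 0.982], [0.005, 0.982, -0.189], [-1.0, 0.005, -0.001]]
force: [0.2, 0.0, 0.8]
opening: 1.003
```

```bash
python3 snap.py wrist b1
```

```text
3.2833 [ 0.5156 -0.2182  0.2655] [0.25 0.01 0.81] [ 0.59 -0.27  0.3  -0.13  0.14 -0.08] [-34.5  22.4  88.5   0.2  69.2 -23.7]
```

View pics/b1.png

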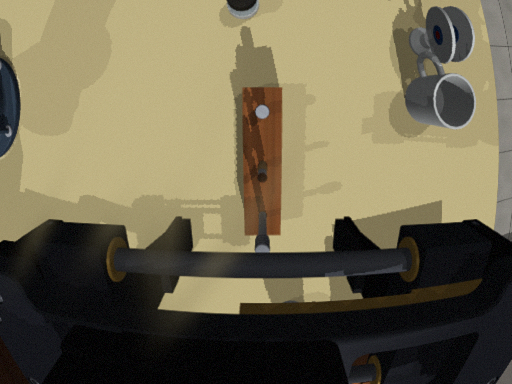

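Run:
```python
from h import *
s,c=pickle.load(open("b1.pkl","rb"))
print(s["tcp_rot"].round(4).tolist())
crop(c["img"],(222,75,302,245),4,"pics/b1c.png")
hsv=cv2.cvtColor(c["img"],cv2.COLOR_BGR2HSV)
P=cloud(c,s)
m=(P[...,2]>.085)&(P[...,2]<.1); m[:, :240]=0;m[:,290:]=0;m[150:]=0
v,u=np.nonzero(m);print(len(u),u.mean(),v.mean(),u.min(),u.max(),v.min(),v.max(),np.median(P[m],0))
q=plane(c,np.c_[u,v],.093,s); print(q.mean(0),np.ptp(q,axis=0), cv2.minEnclosingCircle((q[:,:2]*1000).astype(np.float32)))
m=(P[...,2]>.044)&(P[...,2]<.056)&(P[...,0]>.4)&(P[...,0]<.6)&(P[...,1]>-.4)&(P[...,1]<-.1); m[215:]=0
v,u=np.nonzero(m);q=plane(c,np.c_[u,v],.05,s);print(cv2.minAreaRect((q[:,:2]*1000).astype(np.float32)), np.median(P[m],0))
```

```text
[[-0.0001, 0.1886, 0.982], [0.0047, 0.982, -0.1886], [-1.0, 0.0046, -0.001]]
168 261.8690476190476 110.81547619047619 255 269 104 117 [ 0.5278678  -0.15106889  0.09347604]
[ 0.52777389 -0.15096496  0.093     ] [1.62210082e-02 1.54767497e-02 1.11022302e-16] ((527.6649780273438, -151.2595672607422), 8.30673885345459)
((517.401611328125, -204.872314453125), (168.80906677246094, 50.80605697631836), 79.09490203857422) [ 0.51793077 -0.20020405  0.05054327]
```

View pics/b1c.png

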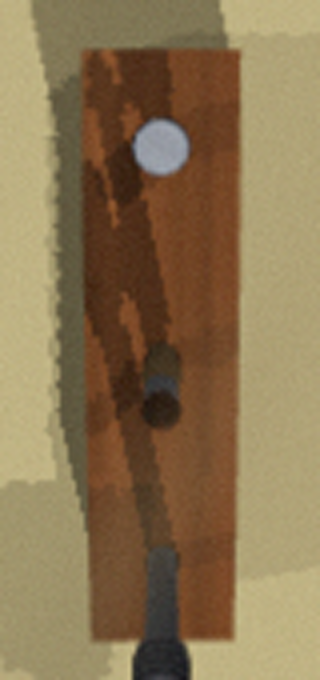

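Call:
{"api": "send_rows", "payload": {"fingers": [1, 1, 1, 1, 1, 1, 1, 1, 1], "dp": [[3, 15, 0], [7, 40, -15], [10, 58, -45], [12, 66, -80], [12.1, 67.2, -115], [12.1, 67.2, -138], [12.1, 67.2, -145.5], [12.1, 67.2, -145.5], [12.1, 67.2, -145.5]], "turn": [[0, 0, 0], [0, 0, 0], [-0.002, 0, 0], [-0.0047, 0, 0], [-0.0047, 0, 0], [-0.0047, 0, 0], [-0.0047, 0, 0], [-0.0047, 0, 0], [-0.0047, 0, 0]]}}

```text
time_s: 4.08
position: [0.5283, -0.1502, 0.1208]
tcp_rot: [[0.001, 0.187, 0.982], [-0.0, 0.982, -0.187], [-1.0, -0.0, 0.001]]
force: [-0.4, -0.1, 1.2]
opening: 1.0
```

```bash
python3 snap.py wrist b2
python3 - <<'E'
from h import *
s,c=pickle.load(open("b2.pkl","rb"))
print(s["tcp_rot"].round(4).tolist())
print("tcp px",proj(c,s["position"],s),proj(c,s["position"]-[0,0,.027],s))
crop(c["img"],(140,100,390,270),3,"pics/b2c.png")
E
```

```text
4.0833 [ 0.5283 -0.1502  0.1208] [-0.45 -0.12  1.18] [-0.56 -1.53 -1.35 -0.15 -0.18 -0.01] [-27.5  32.6  98.4   0.   48.9 -16.8]
[[0.0007, 0.1869, 0.9824], [-0.0003, 0.9824, -0.1869], [-1.0, -0.0002, 0.0007]]
tcp px [[262.24393754 233.73238162]] [[262.24326279 216.96325626]]
```

View pics/b2c.png

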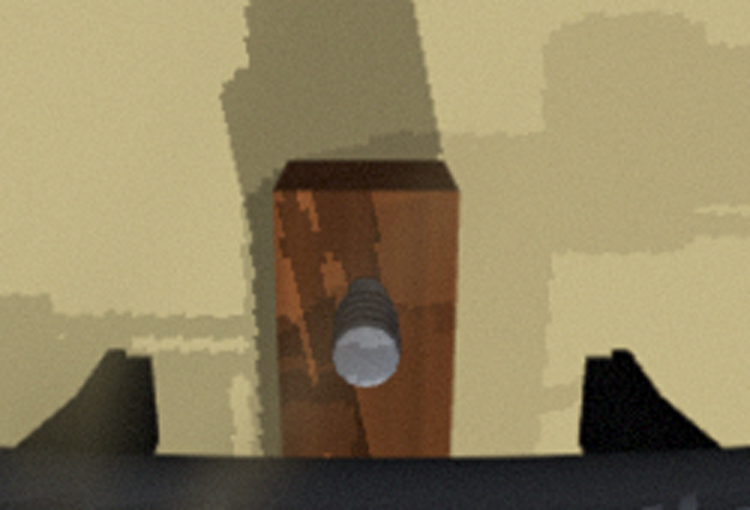

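Run:
```python
from h import *
s,c=pickle.load(open("b2.pkl","rb"))
P=cloud(c,s); m=(P[...,2]>.088)&(P[...,2]<.1)&(abs(P[...,0]-.528)<.02)&(abs(P[...,1]+.15)<.02)
v,u=np.nonzero(m); q=plane(c,np.c_[u,v],.093,s)
print(len(u),u.mean(),v.mean(),cv2.minEnclosingCircle((q[:,:2]*1000).astype(np.float32)),P[m].mean(0),(q.mean(0)-s["position"])@s["tcp_rot"])
```

```text
430 261.54651162790697 216.6627906976744 ((527.7621459960938, -150.19815063476562), 8.751137733459473) [ 0.52779331 -0.15025528  0.09288813] [ 0.02775774 -0.0001158  -0.00050148]
```

Call:
{"api": "send_rows", "payload": {"fingers": [1, 1, 1, 1, 1, 0.5, 0, 0, 0, 0], "dp": [[0, 0, -15], [-0.5, -0.2, -40], [-0.5, -0.2, -57], [-0.5, -0.2, -60.8], [-0.5, -0.2, -60.8], [-0.5, -0.2, -60.8], [-0.5, -0.2, -60.8], [-0.5, -0.2, -60.8], [-0.5, -0.2, -60.8], [-0.5, -0.2, -60.8]], "turn": [[0, 0, 0], [0, 0, 0], [0, 0, 0], [0, 0, 0], [0, 0, 0], [0, 0, 0], [0, 0, 0], [0, 0, 0], [0, 0, 0], [0, 0, 0]]}}

```text
time_s: 4.97
position: [0.5288, -0.1512, 0.0614]
tcp_rot: [[0.004, 0.187, 0.982], [-0.002, 0.982, -0.187], [-1.0, -0.001, 0.004]]
force: [-1.1, 0.1, -0.3]
opening: 0.709
```

Call:
{"api": "send_rows", "payload": {"fingers": [0, 0, 0, 0, 0, 0], "dp": [[-0.8, 0.6, -1], [-0.8, 0.6, -1], [-0.8, 0.6, -1], [-0.8, 0.6, -1], [-0.8, 0.6, -1], [-0.8, 0.6, -1]], "turn": [[-0.002, -0.004, 0], [-0.002, -0.004, 0], [-0.002, -0.004, 0], [-0.002, -0.004, 0], [-0.002, -0.004, 0], [-0.002, -0.004, 0]]}}

```text
time_s: 5.47
position: [0.528, -0.1506, 0.0604]
tcp_rot: [[0.008, 0.187, 0.982], [-0.004, 0.982, -0.187], [-1.0, -0.002, 0.008]]
force: [-0.1, 0.0, 0.3]
opening: 0.248
```

Call:
{"api": "send_rows", "payload": {"fingers": [0, 0, 0, 0, 0, 0], "dp": [[-0.2, 0, 0], [-0.2, 0, 0], [-0.2, 0, 0], [-0.2, 0, 0], [-0.2, 0, 0], [-0.2, 0, 0]], "turn": [[0.004, 0.008, 0], [0.004, 0.008, 0], [0.004, 0.008, 0], [0.004, 0.008, 0], [0.004, 0.008, 0], [0.004, 0.008, 0]]}}

```text
time_s: 5.97
position: [0.5277, -0.1506, 0.0603]
tcp_rot: [[-0.001, 0.187, 0.982], [0.0, 0.982, -0.187], [-1.0, 0.0, -0.001]]
force: [0.0, -0.5, 0.0]
opening: 0.175
```

Call:
{"api": "send_rows", "payload": {"fingers": [0, 0, 0, 0, 0, 0, 0, 0, 0, 0], "dp": [[0, 0, 10], [0, 0, 32], [0, 0, 56], [0, 0, 80], [-1, 8, 92], [-4, 25, 100], [-8, 48, 100], [-12, 72, 100], [-17, 96, 100], [-21, 120, 100]], "turn": [[0, 0, 0], [0, 0, 0], [0, 0, 0], [0, 0, 0.05], [0, 0, 0.15], [0, 0, 0.27], [0, 0, 0.39], [0, 0, 0.51], [0, 0, 0.63], [0, 0, 0.75]]}}

```text
time_s: 6.8
position: [0.5061, -0.0295, 0.1612]
tcp_rot: [[-0.0, -0.537, 0.843], [-0.0, 0.843, 0.537], [-1.0, -0.0, -0.0]]
force: [-0.3, 0.3, -0.8]
opening: 0.172
```

Call:
{"api": "send_rows", "payload": {"fingers": [0, 0, 0, 0, 0, 0, 0, 0, 0, 0], "dp": [[-4, 20, 0], [-7, 42, 0], [-11, 64, 0], [-15, 86, 0], [-19, 108, 0], [-23, 130, 0], [-27, 152, 0], [-31, 174, 0], [-34, 192, 0], [-35.7, 203.3, 0]], "turn": [[0, 0, 0.12], [0, 0, 0.24], [0, 0, 0.36], [0, 0, 0.48], [0, 0, 0.6], [0, 0, 0.72], [0, 0, 0.84], [0, 0, 0.96], [0, 0, 1.08], [0, 0, 1.18]]}}

```text
time_s: 7.63
position: [0.4695, 0.1755, 0.1619]
tcp_rot: [[0.0, -0.983, -0.182], [0.0, -0.182, 0.983], [-1.0, -0.0, 0.0]]
force: [0.0, -0.0, -0.7]
opening: 0.173
```

Call:
{"api": "send_rows", "payload": {"fingers": [0, 0, 0, 0, 0, 0], "dp": [[0, 1, -8], [0, 1, -24], [0, 1, -38], [0, 1, -46], [0, 1, -46], [0, 1, -46]], "turn": [[0, 0, 0.06], [0, 0, 0.07], [0, 0, 0.07], [0, 0, 0.07], [0, 0, 0.07], [0, 0, 0.07]]}}

```text
time_s: 8.13
position: [0.4694, 0.1764, 0.116]
tcp_rot: [[-0.0, -0.968, -0.25], [0.0, -0.25, 0.968], [-1.0, 0.0, 0.0]]
force: [0.4, 0.7, -0.8]
opening: 0.172
```

```bash
python3 snap.py wrist p1
python3 - <<'E'
from h import *
s,c=pickle.load(open("p1.pkl","rb"))
print(s["tcp_rot"].round(4).tolist())
crop(c["img"],(180,110,350,260),4,"pics/p1c.png")
E
```

```text
8.1333 [0.4694 0.1764 0.116 ] [ 0.41  0.74 -0.81] [-0.14 -0.88 -0.74  0.06 -0.25  0.01] [  7.8  30.4 105.3   0.   44.3 -96.7]
[[-0.0004, -0.9681, -0.2505], [0.0, -0.2505, 0.9681], [-1.0, 0.0004, 0.0001]]
```

View pics/p1c.png

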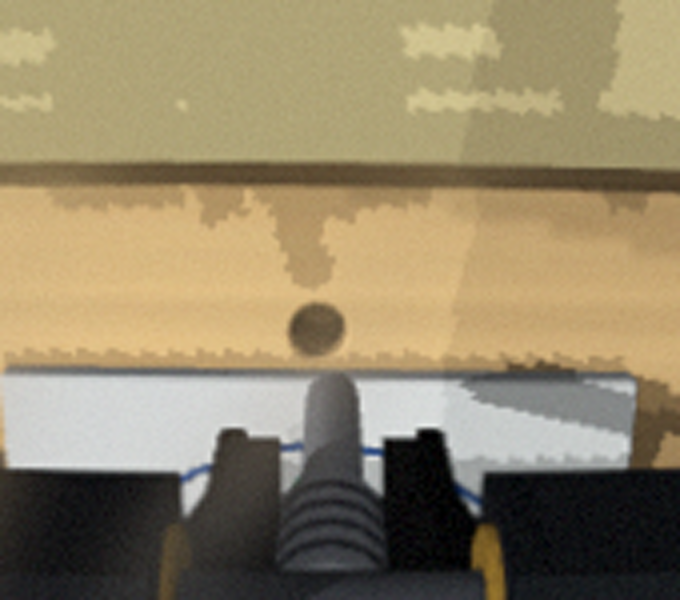

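Run:
```python
from h import *
s,c=pickle.load(open("p1.pkl","rb"))
f=lambda x,y:(180+(x+.5)/4-.5,110+(y+.5)/4-.5)
print("socket",plane(c,f(316,329),.032,s))
g=cv2.cvtColor(c["img"],cv2.COLOR_BGR2GRAY); r=g[185:202,248:272]; print(r.min()); m=r<95; v,u=np.nonzero(m); print(m.sum(),u.mean()+248,v.mean()+185, plane(c,(u.mean()+248,v.mean()+185),.032,s))
p=s["position"]; R=s["tcp_rot"]
P=cloud(c,s)
for h in (0,-.02,-.046,-.052):
    pts=[p+np.array([0,0,h])+R[:,2]*a for a in(-.005,0,.005)]
    q=proj(c,np.array(pts),s); print(h,((q-[180,110])*4+1.5).round(1).tolist())
# front rim of taper top & flat
t=np.linspace(0,2*np.pi,60)
for h,rr in((-.0463,.005),(-.0523,.003)):
    q=proj(c,np.array([p+[0,0,h]+rr*(np.cos(a)*R[:,1]+np.sin(a)*R[:,2]) for a in t]),s);q=(q-[180,110])*4+1.5
    print(h,q[:,1].min(),q[:,1].max(),q[:,0].min(),q[:,0].max())
# depth of pin near axis
for v in (206,210,215,220): print(v,(P[v,252:274:3]-p).round(4)[:, :].tolist())
```

```text
socket [[0.47023316 0.1733721  0.032     ]]
71
81 258.24691358024694 191.44444444444446 [[0.46993565 0.1729573  0.032     ]]
0 [[297.4, 494.1], [330.6, 494.1], [363.7, 494.0]]
-0.02 [[300.4, 443.0], [330.5, 443.0], [360.6, 442.9]]
-0.046 [[303.7, 389.2], [330.5, 389.2], [357.2, 389.2]]
-0.052 [[304.4, 378.4], [330.4, 378.4], [356.5, 378.4]]
-0.0463 363.37701684144315 413.4661226019384 303.75295284365495 357.15436510516565
-0.0523 363.09643991662824 392.50495335279754 314.81920290571816 346.0683986728816
206 [[0.0117, -0.006, -0.0751], [0.0112, -0.0035, -0.0754], [-0.0007, -0.0034, -0.0438], [-0.0027, -0.0016, -0.0397], [-0.0038, 0.0003, -0.038], [-0.003, 0.0028, -0.0419], [0.0083, 0.009, -0.0764], [0.0076, 0.0115, -0.0761]]
210 [[0.0156, -0.005, -0.076], [0.0143, -0.0027, -0.0742], [-0.0015, -0.0035, -0.0333], [-0.0029, -0.0016, -0.0311], [-0.0032, 0.0004, -0.0315], [-0.0034, 0.0026, -0.0326], [0.012, 0.01, -0.0768], [0.0112, 0.0124, -0.0762]]
215 [[0.0202, -0.0039, -0.0762], [0.019, -0.0015, -0.075], [-0.0016, -0.0034, -0.0238], [-0.0029, -0.0016, -0.0216], [-0.0035, 0.0003, -0.0214], [-0.0031, 0.0025, -0.0237], [0.0165, 0.0112, -0.0769], [0.0157, 0.0137, -0.0764]]
220 [[0.025, -0.0027, -0.077], [0.0238, -0.0003, -0.0754], [-0.0016, -0.0033, -0.015], [-0.003, -0.0016, -0.0126], [-0.0033, 0.0003, -0.0131], [-0.0032, 0.0023, -0.0145], [0.0003, 0.0055, -0.0247], [0.0205, 0.015, -0.077]]
```

Call:
{"api": "send_rows", "payload": {"fingers": [0, 0, 0, 0, 0, 0], "dp": [[-0.3, -2, -5], [-0.6, -3.5, -15], [-0.6, -3.5, -24], [-0.6, -3.5, -27], [-0.6, -3.5, -27], [-0.6, -3.5, -27]], "turn": [[0, 0, 0], [0, 0, 0], [0, 0, 0], [0, 0, 0], [0, 0, 0], [0, 0, 0]]}}

```text
time_s: 8.68
position: [0.4693, 0.1729, 0.0893]
tcp_rot: [[0.001, -0.968, -0.25], [0.0, -0.25, 0.968], [-1.0, -0.001, 0.0]]
force: [-0.3, 0.3, -0.6]
opening: 0.175
```

```bash
python3 snap.py wrist p2
python3 - <<'E'
from h import *
s,c=pickle.load(open("p2.pkl","rb"))
print(s["tcp_rot"].round(4).tolist())
crop(c["img"],(210,160,310,240),7,"pics/p2c.png")
E
```

```text
8.6833 [0.4693 0.1729 0.0893] [-0.26  0.32 -0.58] [ 0.16 -0.48 -0.35 -0.01  0.01  0.04] [  7.4  33.  106.6   0.   40.4 -97.1]
[[0.0005, -0.9681, -0.2504], [0.0002, -0.2504, 0.9681], [-1.0, -0.0005, 0.0]]
```

View pics/p2c.png

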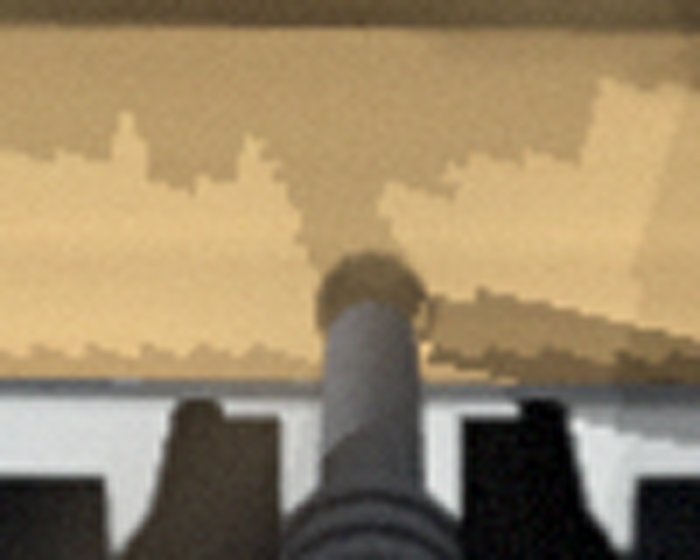

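Run:
```python
from h import *
s,c=pickle.load(open("p2.pkl","rb"))
p=s["position"];R=s["tcp_rot"];t=np.linspace(0,2*np.pi,90)
f=lambda q:(q-[210,160])*7+3
def ring(x,y,z,r):
    q=f(proj(c,np.array([[x+r*np.cos(a),y+r*np.sin(a),z] for a in t]),s)); return q.min(0).round(1),q.max(0).round(1)
print("sock",ring(.4703,.1735,.032,.006))
for dx in(0,.001,.0015,.002):
    o=p-R[:,1]*dx
    print(dx,"flat",ring(o[0],o[1],p[2]-.0523,.003),"tap",ring(o[0],o[1],p[2]-.0463,.005))
P=cloud(c,s)
for v in (204,208,213,218,223): print(v,(((P[v,256:272:2]-p)@R)[:,1:]*1000).round(1).tolist())
```

```text
sock (array([317.9, 254.8]), array([424.9, 355.6]))
0 flat (array([341.4, 285.4]), array([396.1, 336.9])) tap (array([322. , 285.9]), array([415.5, 373.6]))
0.001 flat (array([341.4, 294. ]), array([396. , 345.4])) tap (array([322. , 294.8]), array([415.4, 382.2]))
0.0015 flat (array([341.4, 298.3]), array([396. , 349.6])) tap (array([322.1, 299.2]), array([415.4, 386.5]))
0.002 flat (array([341.4, 302.6]), array([396. , 353.8])) tap (array([322.1, 303.7]), array([415.3, 390.8]))
204 [[-2.5, -5.0], [-5.3, -3.5], [2.7, -1.7], [3.6, -0.2], [3.2, 1.3], [3.0, 2.8], [-5.8, 4.8], [-3.5, 6.2]]
208 [[-4.8, -4.9], [1.8, -3.1], [3.1, -1.6], [3.4, -0.2], [3.1, 1.2], [3.1, 2.7], [1.2, 4.2], [-5.2, 6.1]]
213 [[-0.4, -4.4], [2.3, -2.9], [3.0, -1.5], [3.6, -0.2], [3.0, 1.2], [3.2, 2.5], [2.0, 4.0], [-9.6, 6.2]]
218 [[0.5, -4.2], [2.5, -2.8], [3.1, -1.5], [3.4, -0.2], [3.7, 1.1], [2.7, 2.5], [1.9, 3.8], [-10.1, 5.9]]
223 [[1.2, -4.0], [2.9, -2.7], [3.2, -1.4], [3.5, -0.2], [3.2, 1.1], [3.1, 2.3], [1.6, 3.7], [-0.9, 5.1]]
```

Call:
{"api": "send_rows", "payload": {"fingers": [0, 0, 0, 0, 0, 0, 0, 0], "dp": [[-0.8, -0.2, 0], [-0.8, -0.2, 0], [-0.8, -0.2, -3], [-0.8, -0.2, -6], [-0.8, -0.2, -9], [-0.8, -0.2, -12], [-0.8, -0.2, -14], [-0.8, -0.2, -14]], "turn": [[0, 0, 0], [0, 0, 0], [0, 0, 0], [0, 0, 0], [0, 0, 0], [0, 0, 0], [0, 0, 0], [0, 0, 0]]}}

```text
time_s: 9.4
position: [0.4683, 0.1727, 0.0749]
tcp_rot: [[-0.0, -0.968, -0.25], [0.0, -0.25, 0.968], [-1.0, 0.0, 0.0]]
force: [0.0, 0.3, -0.6]
opening: 0.171
```

Call:
{"api": "send_rows", "payload": {"fingers": [0, 0, 0, 0, 0, 0, 0, 0], "dp": [[0.1, 0, -3], [0.1, 0, -6], [0.1, 0, -9], [0.1, 0, -12], [0.1, 0, -14], [0.1, 0, -16], [0.1, 0, -17], [0.1, 0, -17]], "turn": [[0, 0, 0], [0, 0, 0], [0, 0, 0], [0, 0, 0], [0, 0, 0], [0, 0, 0], [0, 0, 0], [0, 0, 0]]}}

```text
time_s: 10.07
position: [0.4687, 0.1728, 0.0582]
tcp_rot: [[0.0, -0.968, -0.25], [0.0, -0.25, 0.968], [-1.0, -0.0, 0.0]]
force: [0.0, -0.4, 1.9]
opening: 0.173
```

Call:
{"api": "send_rows", "payload": {"fingers": [0, 0, 0, 0], "dp": [[0, 0, -0.7], [0, 0, -1.4], [0, 0, -2], [0, 0, -2]], "turn": [[0, 0, 0], [0, 0, 0], [0, 0, 0], [0, 0, 0]]}}

```text
time_s: 10.4
position: [0.4696, 0.173, 0.0578]
tcp_rot: [[0.003, -0.968, -0.25], [0.001, -0.25, 0.968], [-1.0, -0.003, -0.0]]
force: [-3.0, -0.0, 14.1]
opening: 0.169
```

Call:
{"api": "send_rows", "payload": {"fingers": [0, 0.5, 0.5, 0.5, 0.5, 0.5, 0.5, 0.5, 0.5, 0.5], "dp": [[-0.9, 0, 0.3], [-0.9, 0, 0.3], [-0.9, 0, 0.3], [-0.9, 0, 0.3], [-0.9, 0, 0.3], [-0.9, 0, 0.3], [-0.9, 0, 0.3], [-0.9, 0, 10], [-0.9, 0, 30], [-0.9, 0, 50]], "turn": [[0, 0.003, 0], [0, 0.003, 0], [0, 0.003, 0], [0, 0.003, 0], [0, 0.003, 0], [0, 0.003, 0], [0, 0.003, 0], [0, 0.003, 0], [0, 0.003, 0], [0, 0.003, 0]]}}

```text
time_s: 11.23
position: [0.468, 0.1729, 0.1082]
tcp_rot: [[-0.002, -0.968, -0.25], [0.0, -0.25, 0.968], [-1.0, 0.002, 0.001]]
force: [0.2, -0.4, 0.4]
opening: 0.497
```

Call:
{"api": "send_rows", "payload": {"fingers": [0.6, 1, 1, 1, 1], "dp": [[0, 0, 30], [0, 0, 65], [0, 0, 90], [0, 0, 90], [0, 0, 90]], "turn": [[0, 0, 0], [0, 0, 0], [0, 0, 0], [0, 0, 0], [0, 0, 0]]}}

```text
time_s: 11.65
position: [0.4689, 0.173, 0.2003]
tcp_rot: [[0.002, -0.968, -0.25], [0.001, -0.25, 0.968], [-1.0, -0.002, 0.0]]
force: [-0.5, 0.2, -0.3]
opening: 0.798
```

```bash
python3 snap.py wrist p3
python3 - <<'E'
from h import *
s,c=pickle.load(open("p3.pkl","rb"))
P=cloud(c,s); m=(P[...,2]>.07)&(P[...,2]<.12)&(abs(P[...,0]-.47)<.02)&(abs(P[...,1]-.173)<.02)
q=P[m]; print(q.min(0),q.max(0),len(q)); t=q[q[:,2]>.087]; print(t.mean(0),np.percentile(q[:,2],[80,90,95]))
crop(c["img"],(160,60,360,240),4,"pics/p3c.png")
E
```

```text
11.65 [0.4689 0.173  0.2003] [-0.5   0.24 -0.3 ] [-0.1   2.79  2.67 -0.03 -0.28 -0.06] [  7.4  22.4 101.3   0.   56.2 -97.1]
[0.46185051 0.16575809 0.07001306] [0.47776614 0.18155094 0.09358479] 280
[0.4695036  0.17369184 0.09116574] [0.0919035  0.09210014 0.09226558]
```

View pics/p3c.png

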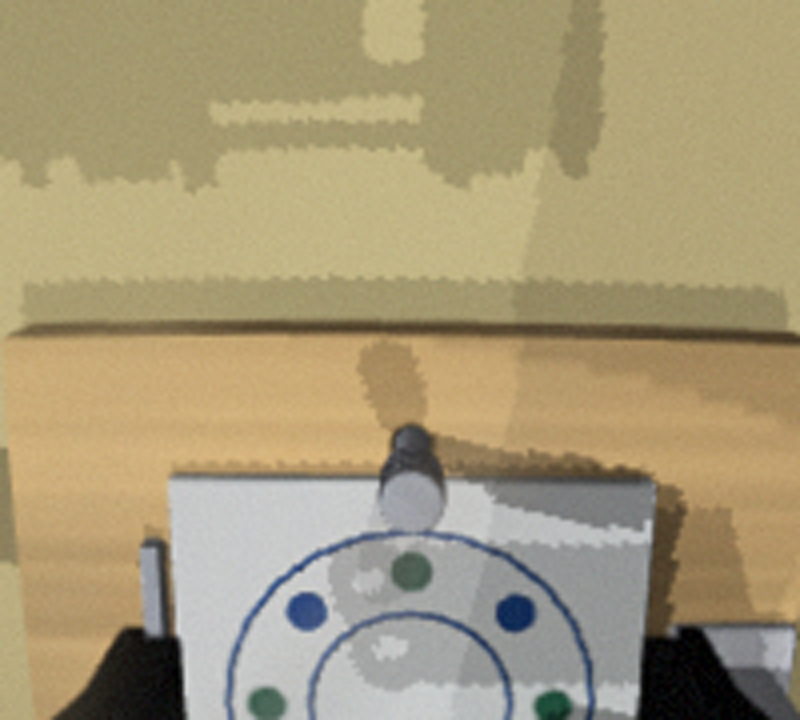

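Call:
{"api": "send_rows", "payload": {"fingers": [1, 1, 1, 1, 1, 1, 1, 1, 1, 1], "dp": [[1, -8, 10], [2, -28, 25], [4, -53, 40], [5, -79, 50], [7, -105, 50], [9, -131, 50], [11, -157, 50], [13, -183, 50], [15, -209, 50], [17, -235, 50]], "turn": [[0, 0, -0.06], [0, 0, -0.16], [0, 0, -0.28], [0, 0, -0.4], [0, 0, -0.52], [0, 0, -0.64], [0, 0, -0.76], [0, 0, -0.88], [0, 0, -1.0], [0, 0, -1.12]]}}

```text
time_s: 12.53
position: [0.4833, -0.063, 0.2469]
tcp_rot: [[-0.004, -0.643, 0.766], [0.003, 0.766, 0.643], [-1.0, 0.005, -0.001]]
force: [-0.2, -0.5, 0.1]
opening: 1.0
```

Call:
{"api": "send_rows", "payload": {"fingers": [1, 1, 1, 1, 1, 1, 1, 1, 1, 1], "dp": [[2, -28, 0], [4, -56, 0], [6, -84, 0], [9, -112, 0], [12, -140, 0], [14, -168, -2], [16, -196, -10], [17, -215, -20], [17.9, -225.7, -27], [17.9, -225.7, -27]], "turn": [[0, 0, -0.12], [0, 0, -0.24], [0, 0, -0.36], [0, 0, -0.48], [0, 0, -0.6], [0, 0, -0.72], [0, 0, -0.82], [0, 0, -0.888], [0, 0, -0.888], [0, 0, -0.888]]}}

```text
time_s: 13.37
position: [0.4998, -0.2897, 0.2166]
tcp_rot: [[-0.005, 0.19, 0.982], [0.009, 0.982, -0.19], [-1.0, 0.008, -0.007]]
force: [-0.2, -1.0, 0.2]
opening: 0.999
```

```bash
python3 snap.py wrist r1
python3 - <<'E'
from h import *
s,c=pickle.load(open("r1.pkl","rb"))
print(s["tcp_rot"].round(4).tolist())
P=cloud(c,s); m=(P[...,2]>.148)&(P[...,2]<.16)&(abs(P[...,0]-.501)<.02)&(abs(P[...,1]+.288)<.02)
v,u=np.nonzero(m); print(len(u)); q=plane(c,np.c_[u,v],.153,s); print(cv2.minEnclosingCircle((q[:,:2]*1000).astype(np.float32)),q.mean(0),P[m].mean(0))
crop(c["img"],(180,60,350,250),3,"pics/r1c.png")
E
```

```text
13.3667 [ 0.4998 -0.2897  0.2166] [-0.24 -0.97  0.22] [ 2.36 -2.52  1.22  1.34  2.2   0.95] [-41.3  27.2  89.    0.2  64.4 -30.4]
[[-0.005, 0.1898, 0.9818], [0.0088, 0.9818, -0.1897], [-0.9999, 0.0077, -0.0066]]
324
((501.1766052246094, -289.5429382324219), 8.59943675994873) [ 0.50119097 -0.28939539  0.153     ] [ 0.5011855  -0.2894218   0.15288074]
```

View pics/r1c.png

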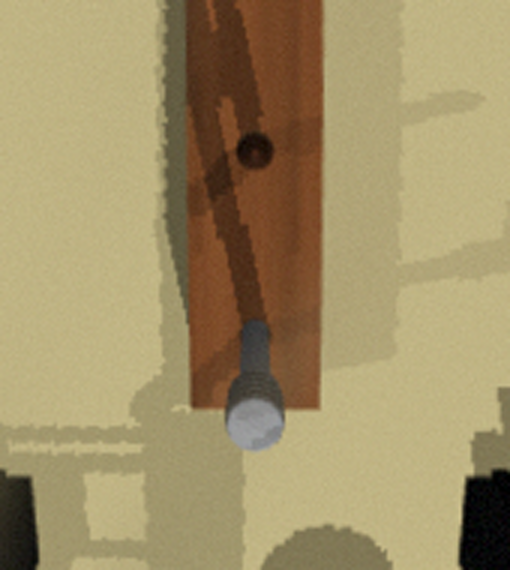

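Call:
{"api": "send_rows", "payload": {"fingers": [1, 1, 1, 1, 1, 1], "dp": [[1.1, -1.3, 0], [1.1, -1.3, -6], [1.1, -1.3, -18], [1.1, -1.3, -35], [1.1, -1.3, -42], [1.1, -1.3, -42]], "turn": [[-0.0088, -0.005, 0], [-0.0088, -0.005, 0], [-0.0088, -0.005, 0], [-0.0088, -0.005, 0], [-0.0088, -0.005, 0], [-0.0088, -0.005, 0]]}}

```text
time_s: 13.92
position: [0.5, -0.2874, 0.174]
tcp_rot: [[-0.003, 0.187, 0.982], [0.003, 0.982, -0.187], [-1.0, 0.003, -0.003]]
force: [-0.1, 0.1, 0.5]
opening: 1.002
```

Call:
{"api": "send_rows", "payload": {"fingers": [1, 1, 1], "dp": [[0.9, -3.4, 0], [0.9, -3.4, 0], [0.9, -3.4, 0]], "turn": [[-0.003, -0.003, 0], [-0.003, -0.003, 0], [-0.003, -0.003, 0]]}}

```text
time_s: 14.17
position: [0.5014, -0.291, 0.1748]
tcp_rot: [[0.002, 0.187, 0.982], [-0.001, 0.982, -0.187], [-1.0, -0.0, 0.002]]
force: [-0.3, -0.2, 0.2]
opening: 1.002
```

```bash
python3 snap.py wrist r2
python3 - <<'E'
from h import *
s,c=pickle.load(open("r2.pkl","rb"))
print(s["tcp_rot"].round(4).tolist())
P=cloud(c,s); m=(P[...,2]>.15)&(P[...,2]<.16)&(abs(P[...,0]-.501)<.02)&(abs(P[...,1]+.288)<.02)
v,u=np.nonzero(m); print(len(u)); q=plane(c,np.c_[u,v],.153,s); print(cv2.minEnclosingCircle((q[:,:2]*1000).astype(np.float32)),q.mean(0),P[m].mean(0))
E
```

```text
14.1667 [ 0.5014 -0.291   0.1748] [-0.33 -0.19  0.18] [-0.15  0.01  0.01  0.12 -0.04  0.08] [-41.2  30.1  91.5   0.   58.3 -30.4]
[[0.0016, 0.187, 0.9824], [-0.0006, 0.9824, -0.187], [-1.0, -0.0003, 0.0017]]
425
((501.6336669921875, -289.7972106933594), 8.716405868530273) [ 0.50114145 -0.28992966  0.153     ] [ 0.50116103 -0.28982567  0.15324336]
```

Call:
{"api": "send_rows", "payload": {"fingers": [1, 1, 1, 1, 1, 0.3, 0, 0, 0, 0], "dp": [[-0.2, -0.2, -12], [-0.2, -0.2, -32], [-0.2, -0.2, -50], [-0.2, -0.2, -55.8], [-0.2, -0.2, -55.8], [-0.2, -0.2, -55.8], [-0.2, -0.2, -55.8], [-0.2, -0.2, -55.8], [-0.2, -0.2, -55.8], [-0.2, -0.2, -55.8]], "turn": [[0, 0.0015, 0], [0, 0.0015, 0], [0, 0.0015, 0], [0, 0.0015, 0], [0, 0.0015, 0], [0, 0.0015, 0], [0, 0.0015, 0], [0, 0.0015, 0], [0, 0.0015, 0], [0, 0.0015, 0]]}}

```text
time_s: 15.05
position: [0.5015, -0.2915, 0.1198]
tcp_rot: [[0.001, 0.187, 0.982], [-0.002, 0.982, -0.187], [-1.0, -0.001, 0.002]]
force: [0.2, -0.6, 0.0]
opening: 0.706
```

Call:
{"api": "send_rows", "payload": {"fingers": [0, 0, 0, 0, 0, 0, 0, 0], "dp": [[0, 0, 0], [0, 0, 0], [0, 0, 0], [0, 0, 0], [0, 0, 0], [0, 0, 0], [0, 0, 0], [0, 0, 0]], "turn": [[0, 0, 0], [0, 0, 0], [0, 0, 0], [0, 0, 0], [0, 0, 0], [0, 0, 0], [0, 0, 0], [0, 0, 0]]}}

```text
time_s: 15.72
position: [0.5015, -0.2915, 0.1197]
tcp_rot: [[0.001, 0.187, 0.982], [-0.001, 0.982, -0.187], [-1.0, -0.001, 0.001]]
force: [0.0, 0.2, 0.2]
opening: 0.17
```

Call:
{"api": "send_rows", "payload": {"fingers": [0, 0, 0, 0, 0, 0, 0, 0, 0, 0], "dp": [[0, 0, 8], [0, 0, 25], [0, 0, 47], [0, 0, 72], [0, 0, 98], [0, 0, 124], [0, 0, 146], [0, 0, 158], [0, 2, 163], [1, 15, 165]], "turn": [[0, 0, 0], [0, 0, 0], [0, 0, 0], [0, 0, 0], [0, 0, 0.03], [0, 0, 0.1], [0, 0, 0.2], [0, 0, 0.3], [0, 0, 0.42], [0, 0, 0.54]]}}

```text
time_s: 16.55
position: [0.503, -0.2786, 0.2869]
tcp_rot: [[0.005, -0.349, 0.937], [-0.005, 0.937, 0.349], [-1.0, -0.006, 0.003]]
force: [0.2, 0.8, -1.3]
opening: 0.169
```

Call:
{"api": "send_rows", "payload": {"fingers": [0, 0, 0, 0, 0, 0, 0, 0, 0, 0], "dp": [[2, 20, 0], [4, 44, 0], [6, 70, 0], [8, 96, 0], [11, 124, 0], [13, 152, 0], [16, 180, 0], [18, 208, 0], [21, 236, 0], [23, 264, 0]], "turn": [[0, 0, 0.1], [0, 0, 0.2], [0, 0, 0.3], [0, 0, 0.4], [0, 0, 0.5], [0, 0, 0.6], [0, 0, 0.7], [0, 0, 0.8], [0, 0, 0.9], [0, 0, 1.0]]}}

```text
time_s: 17.38
position: [0.5257, -0.0131, 0.2873]
tcp_rot: [[0.007, -0.978, 0.208], [0.002, 0.208, 0.978], [-1.0, -0.006, 0.003]]
force: [0.3, -0.5, -1.9]
opening: 0.172
```

Call:
{"api": "send_rows", "payload": {"fingers": [0, 0, 0, 0, 0, 0, 0, 0, 0, 0], "dp": [[3, 28, 0], [5, 56, 0], [8, 84, 0], [10, 112, 0], [13, 140, 0], [15, 165, 0], [17, 186, 0], [18.7, 200, 0], [18.7, 204.8, 0], [18.7, 204.8, 0]], "turn": [[0, 0.002, 0.06], [0, 0.004, 0.12], [0, 0.006, 0.18], [0, 0.006, 0.24], [0, 0.006, 0.3], [0, 0.006, 0.36], [0, 0.006, 0.41], [0, 0.006, 0.454], [0, 0.006, 0.454], [0, 0.006, 0.454]]}}

```text
time_s: 18.22
position: [0.5441, 0.1923, 0.2873]
tcp_rot: [[-0.001, -0.97, -0.242], [0.003, -0.242, 0.97], [-1.0, 0.0, 0.003]]
force: [-0.1, 0.5, -1.7]
opening: 0.172
```

Call:
{"api": "send_rows", "payload": {"fingers": [0, 0, 0], "dp": [[0, 0, 0], [0, 0, 0], [0, 0, 0]], "turn": [[0, 0, 0], [0, 0, 0], [0, 0, 0]]}}

```text
time_s: 18.47
position: [0.5441, 0.1912, 0.2873]
tcp_rot: [[-0.001, -0.971, -0.241], [0.002, -0.241, 0.971], [-1.0, 0.001, 0.002]]
force: [-1.1, 0.5, -1.2]
opening: 0.17
```

```bash
python3 snap.py wrist t1
python3 - <<'E'
from h import *
s,c=pickle.load(open("t1.pkl","rb"))
print(s["tcp_rot"].round(4).tolist())
crop(c["img"],(210,100,330,250),5,"pics/t1c.png")
E
```

```text
18.4667 [0.5441 0.1912 0.2873] [-1.14  0.51 -1.2 ] [ 0.16  0.07 -0.03  0.11  0.01 -0.1 ] [  8.2  22.5  84.6   0.1  72.9 -95.8]
[[-0.0011, -0.9706, -0.2407], [0.0022, -0.2407, 0.9706], [-1.0, 0.0006, 0.0024]]
```

View pics/t1c.png

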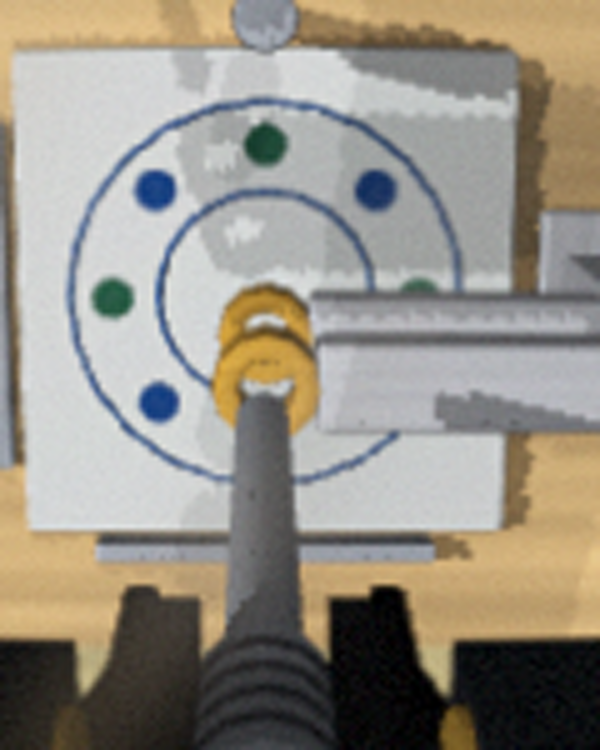

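```bash
cat > rodfit.py <<'E'
import sys
from h import *
s,c=pickle.load(open(sys.argv[1],"rb")); L=float(sys.argv[2]) if len(sys.argv)>2 else .1117
p=s["position"];R=s["tcp_rot"]; P=cloud(c,s); Q=(P-p)@R  # tool coords: x down
hsv=cv2.cvtColor(c["img"],cv2.COLOR_BGR2HSV)
# rod surface points: near tool axis, grey
m=(Q[...,0]>.016)&(Q[...,0]<L-.008)&(np.hypot(Q[...,1],Q[...,2])<.012)&(P[...,2]>.153)&(hsv[...,1]<60)
q=Q[m]; print("n",m.sum())
from scipy.optimize import least_squares
# cylinder r=5mm, axis y=a+b x, z=c+d x
f=lambda w: np.hypot(q[:,1]-w[0]-w[1]*(q[:,0]-.06),q[:,2]-w[2]-w[3]*(q[:,0]-.06))-.005
r=least_squares(f,[0,0,0,0],loss="soft_l1",f_scale=.0005)
w=r.x; print("at mid y,z mm",(w[[0,2]]*1000).round(2),"slopes",w[[1,3]].round(4),"rms",np.sqrt((r.fun**2).mean()))
tip=np.array([L,w[0]+w[1]*(L-.06),w[2]+w[3]*(L-.06)]); print("tip world",(p+R@tip).round(4),"axis",(R@np.array([1,w[1],w[3]])).round(4))
# silhouette-based z
for v in range(185,228,7):
    row=np.nonzero(m[v])[0]
    if len(row): print(v,row.min(),row.max(),end="; ")
tile=(hsv[...,1]<50)&(hsv[...,2]>140)&(abs(P[...,2]-.04)<.012)&(abs(P[...,0]-.546)<.1)&(abs(P[...,1]-.192)<.1)
k,l,st,_=cv2.connectedComponentsWithStats(tile.astype(np.uint8)); i=1+st[1:,4].argmax(); v,u=np.nonzero(l==i)
print("\ntile",cv2.minAreaRect((plane(c,np.c_[u,v],.04,s)[:,:2]*1000).astype(np.float32)))
g=(hsv[...,0]>12)&(hsv[...,0]<28)&(hsv[...,1]>170)&(hsv[...,2]>100)&(P[...,2]>.138)&(P[...,2]<.152)&(abs(P[...,0]-.546)<.03)&(abs(P[...,1]-.192)<.03)
v,u=np.nonzero(g); b=plane(c,np.c_[u,v],.144,s); print("bush",len(u),cv2.minEnclosingCircle((b[:,:2]*1000).astype(np.float32)),P[g].mean(0))
E
python3 rodfit.py t1.pkl
```

```text
n 449
at mid y,z mm [ 1.42 -0.07] slopes [ 0.0139 -0.002 ] rms 0.00018767234929118005
tip world [0.542  0.1907 0.1756] axis [-0.0142 -0.0031 -1.    ]
185 257 266; 192 257 268; 199 256 268; 206 256 268; 213 256 268; 220 255 255; 
tile ((546.47705078125, 192.4390869140625), (140.3734588623047, 139.86801147460938), 13.581498146057129)
bush 78 ((543.960205078125, 188.48165893554688), 9.493592262268066) [0.54174027 0.18632763 0.14406399]
```

```bash
cat > ov.py <<'E'
import sys
from h import *
s,c=pickle.load(open(sys.argv[1],"rb")); tip=np.array(eval(sys.argv[2])); ax=np.array(eval(sys.argv[3])); B=np.array(eval(sys.argv[4]));box=eval(sys.argv[5]);k=int(sys.argv[6])
u0,v0,u1,v1=box
im=cv2.resize(c["img"][v0:v1,u0:u1],None,fx=k,fy=k,interpolation=cv2.INTER_CUBIC)
t=np.linspace(0,2*np.pi,80);X=np.c_[np.cos(t),np.sin(t),0*t]
def ring(o,r,col):
    q=(proj(c,o+r*X,s)-[u0,v0]+.5)*k-.5
    cv2.polylines(im,[np.round(q*8).astype(int)],False,col,1,cv2.LINE_AA,3)
for z in(.144,.094):
    for r in(.012,.006): ring(np.r_[B,z],r,(255,0,255))
u=-ax/np.linalg.norm(ax)
ring(tip,.003,(0,255,0));ring(tip+.006*u,.005,(0,255,0));ring(tip+.06*u,.005,(0,255,0));ring(tip+.03*u,.005,(0,255,0))
cv2.imwrite(sys.argv[7],im)
E
python3 ov.py t1.pkl "[.542,.1907,.1756]" "[-.0142,-.0031,-1]" "[.5463,.1925]" "(230,140,300,230)" 8 pics/t1o.png
```

```text
(no output)
```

View pics/t1o.png

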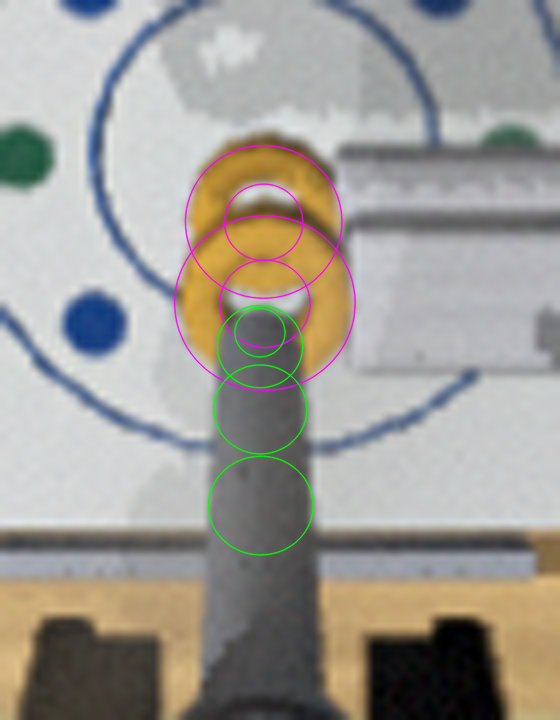

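Run:
```python
from h import *
s,c=pickle.load(open("t1.pkl","rb"))
crop(c["img"],(246,150,280,196),16,"pics/t1z.png")
for uu in(256,260,263,266,270): print(uu,[ (v,*c["img"][v,uu].tolist()) for v in range(155,184)])
```

```text
256 [(155, 207, 208, 204), (156, 215, 217, 212), (157, 217, 216, 212), (158, 210, 209, 205), (159, 159, 177, 187), (160, 79, 125, 152), (161, 50, 129, 169), (162, 52, 142, 186), (163, 47, 138, 181), (164, 50, 135, 177), (165, 54, 147, 194), (166, 59, 154, 199), (167, 51, 130, 175), (168, 45, 112, 147), (169, 38, 109, 147), (170, 59, 149, 195), (171, 67, 166, 211), (172, 70, 168, 217), (173, 67, 162, 207), (174, 62, 152, 197), (175, 63, 153, 196), (176, 59, 146, 192), (177, 58, 142, 182), (178, 62, 141, 186), (179, 66, 151, 193), (180, 65, 154, 197), (181, 65, 155, 199), (182, 76, 157, 200), (183, 75, 155, 199)]
260 [(155, 187, 186, 181), (156, 200, 202, 197), (157, 117, 135, 146), (158, 43, 96, 124), (159, 50, 129, 171), (160, 55, 139, 182), (161, 47, 125, 167), (162, 56, 120, 156), (163, 141, 167, 182), (164, 206, 210, 208), (165, 131, 151, 163), (166, 56, 99, 123), (167, 41, 96, 129), (168, 63, 155, 198), (169, 63, 163, 207), (170, 72, 163, 209), (171, 62, 150, 195), (172, 50, 128, 165), (173, 65, 151, 193), (174, 64, 157, 204), (175, 82, 161, 202), (176, 153, 170, 179), (177, 196,
[... 1275 characters left out ...]
118, 117), (180, 76, 88, 93), (181, 74, 82, 85), (182, 79, 83, 90), (183, 79, 78, 80)]
270 [(155, 208, 207, 205), (156, 216, 216, 215), (157, 215, 217, 213), (158, 217, 217, 215), (159, 179, 184, 182), (160, 99, 108, 115), (161, 45, 78, 97), (162, 46, 103, 135), (163, 53, 119, 156), (164, 61, 143, 184), (165, 67, 151, 196), (166, 67, 151, 193), (167, 57, 121, 159), (168, 46, 80, 104), (169, 49, 81, 99), (170, 60, 117, 151), (171, 65, 139, 179), (172, 76, 156, 200), (173, 77, 156, 201), (174, 77, 155, 198), (175, 80, 161, 203), (176, 80, 159, 203), (177, 82, 159, 203), (178, 80, 163, 202), (179, 85, 164, 203), (180, 85, 163, 204), (181, 88, 164, 205), (182, 84, 160, 202), (183, 74, 150, 189)]
```

View pics/t1z.png

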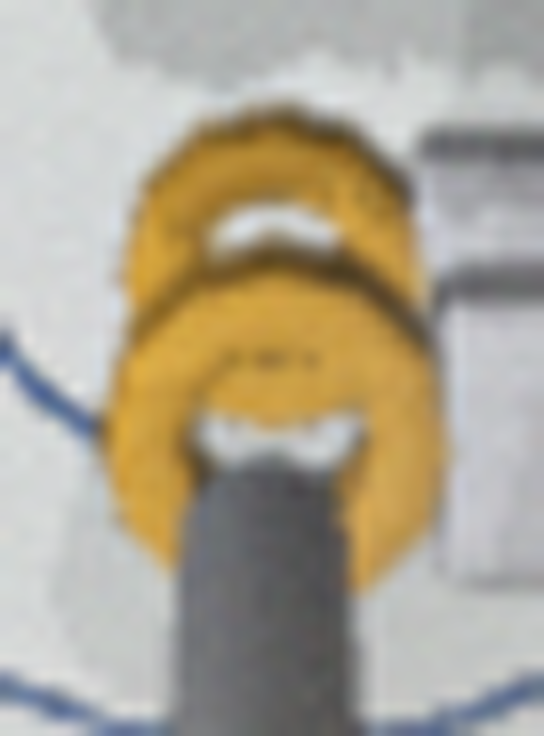

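Call:
{"api": "send_rows", "payload": {"fingers": [0, 0, 0, 0, 0], "dp": [[1.3, 0.9, -5], [2.6, 1.8, -12], [2.6, 1.8, -17], [2.6, 1.8, -17], [2.6, 1.8, -17]], "turn": [[0.002, -0.007, 0], [0.0031, -0.0142, 0], [0.0031, -0.0142, 0], [0.0031, -0.0142, 0], [0.0031, -0.0142, 0]]}}

```text
time_s: 18.93
position: [0.5463, 0.1929, 0.2695]
tcp_rot: [[0.011, -0.971, -0.241], [0.005, -0.241, 0.971], [-1.0, -0.012, 0.002]]
force: [1.0, -0.3, -1.5]
opening: 0.171
```

```bash
python3 snap.py wrist t2; python3 rodfit.py t2.pkl
```

```text
18.9333 [0.5463 0.1929 0.2695] [ 0.99 -0.28 -1.51] [ 0.07 -0.37 -0.9  -0.04 -0.01 -0.01] [  8.3  23.4  86.1   0.2  69.7 -95.7]
n 449
at mid y,z mm [ 1.41 -0.08] slopes [ 0.0143 -0.0025] rms 0.00017971244326334327
tip world [0.5455 0.1928 0.1578] axis [-1.9000e-03 -7.0000e-04 -1.0001e+00]
185 257 267; 192 257 268; 199 256 268; 206 256 268; 213 256 269; 220 255 255; 
tile ((545.907958984375, 192.18173217773438), (139.49127197265625, 139.50543212890625), 14.05363655090332)
bush 96 ((544.3089599609375, 189.00379943847656), 9.806676864624023) [0.54200264 0.18612135 0.14404998]
```

```bash
python3 ov.py t2.pkl "[.5455,.1928,.1578]" "[-.0019,-.0007,-1]" "[.5461,.1927]" "(230,140,300,230)" 8 pics/t2o.png
python3 - <<'E'
from h import *
s,c=pickle.load(open("t2.pkl","rb")); crop(c["img"],(230,140,300,230),8,"pics/t2z.png")
a=cv2.imread("pics/t2o.png");b=cv2.imread("pics/t2z.png");cv2.imwrite("pics/t2m.png",cv2.resize(np.hstack([a,b]),(780,501)))
E
```

```text
(no output)
```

View pics/t2m.png

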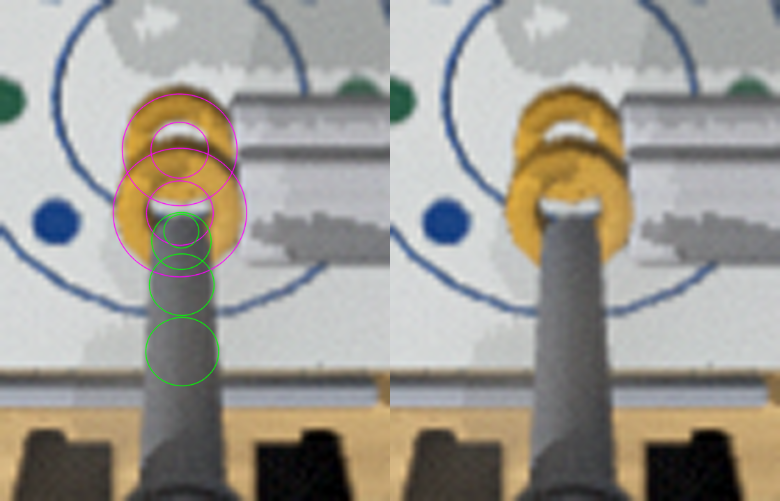

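Call:
{"api": "send_rows", "payload": {"fingers": [0, 0, 0, 0, 0, 0, 0, 0, 0], "dp": [[0.4, 0, -3], [0.4, 0, -6], [0.4, 0, -9], [0.4, 0, -12], [0.4, 0, -15], [0.4, 0, -18], [0.4, 0, -21], [0.4, 0, -23], [0.4, 0, -23]], "turn": [[0.0007, -0.002, 0], [0.0007, -0.002, 0], [0.0007, -0.002, 0], [0.0007, -0.002, 0], [0.0007, -0.002, 0], [0.0007, -0.002, 0], [0.0007, -0.002, 0], [0.0007, -0.002, 0], [0.0007, -0.002, 0]]}}

```text
time_s: 19.73
position: [0.5467, 0.193, 0.2464]
tcp_rot: [[0.013, -0.97, -0.241], [0.006, -0.241, 0.971], [-1.0, -0.014, 0.002]]
force: [0.4, 0.1, -0.8]
opening: 0.174
```

Call:
{"api": "send_rows", "payload": {"fingers": [0, 0, 0, 0, 0, 0, 0, 0, 0, 0], "dp": [[0, 0, -3], [0, 0, -7], [0, 0, -11], [0, 0, -15], [0, 0, -19], [0, 0, -23], [0, 0, -27], [0, 0, -30], [0, 0, -32], [0, 0, -32]], "turn": [[0, 0, 0], [0, 0, 0], [0, 0, 0], [0, 0, 0], [0, 0, 0], [0, 0, 0], [0, 0, 0], [0, 0, 0], [0, 0, 0], [0, 0, 0]]}}

```text
time_s: 20.57
position: [0.5464, 0.1929, 0.2138]
tcp_rot: [[0.012, -0.971, -0.241], [0.006, -0.241, 0.971], [-1.0, -0.013, 0.003]]
force: [0.1, 0.0, -1.5]
opening: 0.173
```

```bash
python3 snap.py wrist t3
python3 - <<'E'
from h import *
s,c=pickle.load(open("t3.pkl","rb"));p=s["position"];R=s["tcp_rot"];print(s["moment"].round(3))
P=cloud(c,s);Q=(P-p)@R
m=(Q[...,0]>.016)&(P[...,2]>.153)&(np.hypot(Q[...,1],Q[...,2])<.012); q=Q[m]
from scipy.optimize import least_squares
r=least_squares(lambda w:np.hypot(q[:,1]-w[0]-w[1]*(q[:,0]-.06),q[:,2]-w[2]-w[3]*(q[:,0]-.06))-.005,[0,0,0,0],loss="soft_l1",f_scale=.0005);w=r.x;print(m.sum(),w)
crop(c["img"],(200,120,330,250),6,"pics/t3c.png")
E
```

```text
20.5667 [0.5464 0.1929 0.2138] [ 0.07  0.03 -1.48] [-0.05 -0.42 -0.34  0.12  0.37  0.03] [  8.3  27.   89.9   0.2  62.4 -95.8]
[ 0.014  0.051 -0.045]
292 [ 1.45615521e-03  1.59505770e-02 -6.84731591e-05 -2.72391957e-03]
```

View pics/t3c.png

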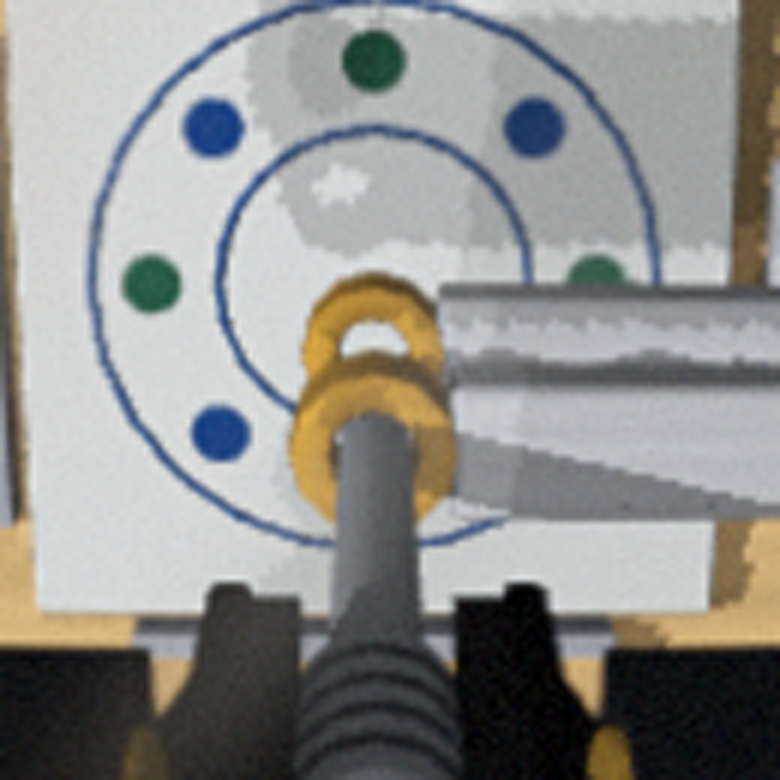

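Call:
{"api": "send_rows", "payload": {"fingers": [0, 0, 0, 0, 0, 0, 0, 0], "dp": [[0.1, -0.3, 0], [0.1, -0.3, -3], [0.1, -0.3, -6], [0.1, -0.3, -9], [0.1, -0.3, -12], [0.1, -0.3, -15], [0.1, -0.3, -17], [0.1, -0.3, -17]], "turn": [[0, 0, 0], [0, 0, 0], [0, 0, 0], [0, 0, 0], [0, 0, 0], [0, 0, 0], [0, 0, 0], [0, 0, 0]]}}

```text
time_s: 21.28
position: [0.5463, 0.1926, 0.1964]
tcp_rot: [[0.012, -0.971, -0.241], [0.006, -0.241, 0.971], [-1.0, -0.013, 0.003]]
force: [-0.5, -0.2, -1.4]
opening: 0.172
```

Call:
{"api": "send_rows", "payload": {"fingers": [0, 0, 0, 0, 0, 0, 0, 0, 0, 0], "dp": [[0, 0, -3], [0, 0, -6], [0, 0, -9], [0, 0, -12], [0, 0, -15], [0, 0, -18], [0, 0, -21], [0, 0, -24], [0, 0, -25], [0, 0, -25]], "turn": [[0, 0, 0], [0, 0, 0], [0, 0, 0], [0, 0, 0], [0, 0, 0], [0, 0, 0], [0, 0, 0], [0, 0, 0], [0, 0, 0], [0, 0, 0]]}}

```text
time_s: 22.12
position: [0.5461, 0.1925, 0.171]
tcp_rot: [[0.011, -0.971, -0.241], [0.005, -0.241, 0.971], [-1.0, -0.012, 0.003]]
force: [0.2, 0.8, -0.9]
opening: 0.173
```

```bash
python3 snap.py wrist t4; python3 snap.py side t4s;  python3 - <<'E'
from h import *
s,c=pickle.load(open("t4.pkl","rb"));print(s["moment"].round(3),s["tcp_rot"].round(4).tolist())
p=s["position"];R=s["tcp_rot"];P=cloud(c,s);Q=(P-p)@R
m=(Q[...,0]>-.005)&(P[...,2]>.15)&(np.hypot(Q[...,1],Q[...,2])<.014);print("min head/shank",m.sum())
crop(c["img"],(200,120,330,250),5,"pics/t4c.png")
s,c=pickle.load(open("t4s.pkl","rb"));crop(c["img"],(165,100,265,200),7,"pics/t4sc.png")
f=lambda q:(q-[165,100]+.5)*7-.5
for z in(.094,.08,.06,.04,.144,.175):print(z,f(proj(c,[.546,.1925,z])))
E
```

```text
22.1167 [0.5461 0.1925 0.171 ] [ 0.18  0.79 -0.93] [ 0.02 -0.36 -0.32  0.05  0.28 -0.04] [  8.3  30.1  92.3   0.3  56.9 -95.8]
22.1667 [0.5463 0.1925 0.1713] [ 0.57  0.96 -1.36] [-0.01 -0.15 -0.23 -0.04  0.01 -0.01] [  8.2  30.1  92.3   0.3  56.9 -95.8]
[0.025 0.061 0.014] [[0.0108, -0.9705, -0.2408], [0.0054, -0.2407, 0.9706], [-0.9999, -0.0118, 0.0027]]
min head/shank 209
0.094 [[319.94689942 457.39790787]]
0.08 [[322.57858208 481.58126786]]
0.06 [[326.27185659 515.51992928]]
0.04 [[329.8893243  548.76197816]]
0.144 [[310.22196319 368.03240927]]
0.175 [[303.92323877 310.15144891]]
```

View pics/t4c.png

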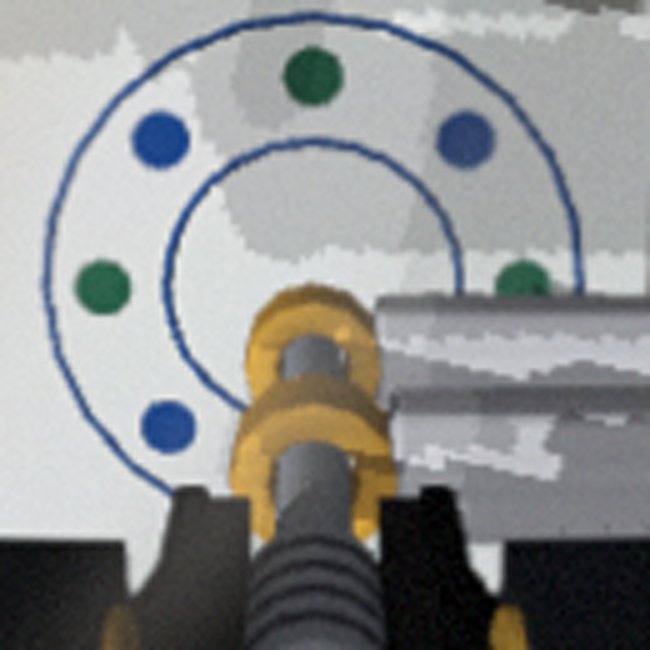

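View pics/t4sc.png

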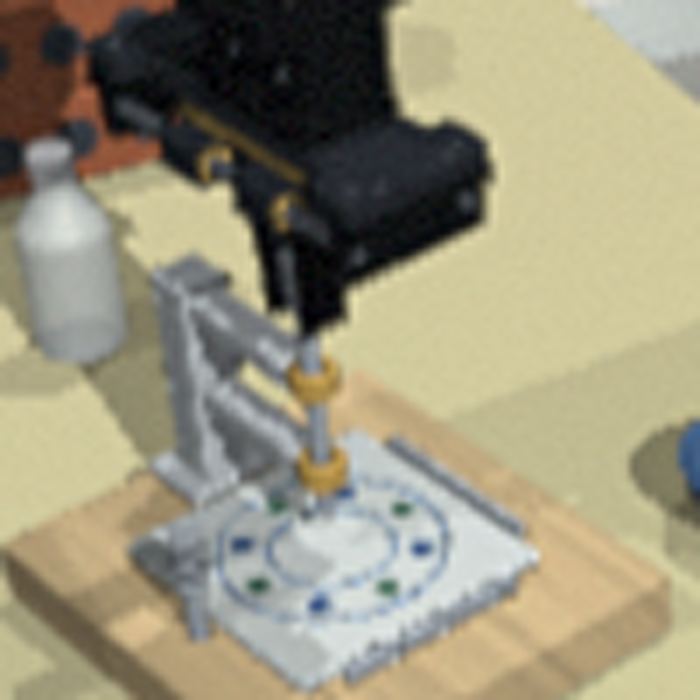

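Call:
{"api": "send_rows", "payload": {"fingers": [0, 0, 0, 0, 0, 0], "dp": [[0, 0, 0], [0, 0, 0], [0, 0, 0], [0, 0, 0], [0, 0, 0], [0, 0, 0]], "turn": [[0, 0, 0], [0, 0, 0], [0, 0, 0], [0, 0, 0], [0, 0, 0], [0, 0, 0]]}}

```text
time_s: 22.72
position: [0.5464, 0.1926, 0.1715]
tcp_rot: [[0.012, -0.971, -0.241], [0.006, -0.241, 0.971], [-1.0, -0.013, 0.003]]
force: [-0.2, -1.0, -1.2]
opening: 0.175
```

```bash
python3 snap.py top f1
python3 - <<'E'
from h import *
s,c=pickle.load(open("f1.pkl","rb")); s0,d=pickle.load(open("c0.pkl","rb"))
crop(c["img"],(110,140,410,270),2,"pics/f1c.png")
# changes outside arm/rod/pin
df=np.abs(c["z_map"]-d["top"]["z_map"]); m=((df>.01)).astype(np.uint8); m=cv2.morphologyEx(m,cv2.MORPH_OPEN,np.ones((3,3)))
k,l,st,_=cv2.connectedComponentsWithStats(m); print(st[1:])
E
```

```text
22.7167 [0.5464 0.1926 0.1715] [-0.16 -1.02 -1.17] [ 0.01 -0.04 -0.09 -0.02 -0.02  0.1 ] [  8.3  30.1  92.3   0.3  56.9 -95.8]
[[   17     1     3     3     9]
 [  325     0     4     2     8]
 [  347     0     3     4    12]
 [  352     0     4     2     8]
 [  451     0     3     2     6]
 [  510     0     2     2     4]
 [   90     6     4     4    14]
 [  199     8     3     3     9]
 [  209    11     3     3     9]
 [  434    12     3     3     9]
 [   13    15     4     4    15]
 [  412    14     3     3     9]
 [   59    16     3     4    12]
 [  274    18     3     3     9]
 [  501    22     3     4    12]
 [  391    27     3     3     9]
 [  489    26     3     3     9]
 [  114    32     3     3     9]
 [  274    32     3     3     9]
 [  389    35     3     4    12]
 [   74    36     3     3     9]
 [   92    37     4     3    12]
 [  223    41     3     3     9]
 [  129    44     3     3     9]
 [  506    50     3     3     9]
 [  125    52     3     4    12]
 [  355    52     3     3     9]
 [  280    54     3     3     9]
 [  510    55     2     3     6]
 [  399    56     3     3     9]
 [  371    59     3     3     9]
 [  403    60     3     3     9]
 [  155    63     3     3     9]
 [  233    67     3     3     9]
 [  189    68     3     3     9]
 [   91    71     3     3     9]
 [  412    70     3     3     9]
 [  251    73     3     3     9]
 [  509    77     3     3     9]
 [  386   106     3     3     9]
 [  125   111     3     3     9]
 [  170   110     3     3     9]
 [  510   114     2     4     8]
 [   48   121     3     3     9]
 [  105   124     3     3     9]
 [   14   132     3     3     9]
 [   29   172     3     3     9]
 [  104   187   146   197 13306]
 [   40   212     3     3     9]
 [  297   225     4     4    16]
 [  336   228     5     5    23]
 [    3   311   108    73  5270]
 [  487   316     3     3     9]
 [  253   349    40    27   664]
 [  282   368    18    16   161]]
```

View pics/f1c.png

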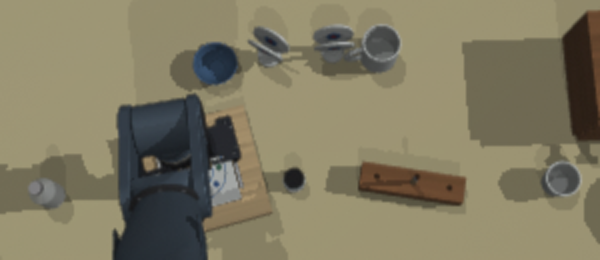

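```bash
python3 -c "
from rig import bot
print(bot.hand_in()); s=bot.read_state(); print(s['time_s'],s['position'],s['force'],s['opening'])"
```

```text
the job is handed in; nothing more can be done
None
the job is handed in; nothing more can be done
```

I put the pin in the socket and let go of it. I then threaded the rod down through both bushings and handed the job in at about 22.8 s, with the rod still gripped.

- **Pin:** I pressed it to the socket floor until it pushed back with 14 N. After release, its top measured about 91.5 mm above the table, against the expected 91.
- **Rod:** It went through both bushings with no contact force beyond its own weight. I had gripped it about 0.8° off the tool axis, so I tilted the hand to bring it upright before threading. That puts the rod within about 0.1° of vertical, from the last fit taken just above the upper bushing.
- **Rod nose:** It is at about z 60 mm, worked out from the grip height and matched roughly by the side view. That is 20 mm below the lower arm and 20 mm above the tile.
- **Last checks:** The arm was still, with about 1–1.5 N on the wrist. The final top view showed changes only where the arm, rod and pin had moved. The brush and pottery looked untouched, apart from anything hidden under the arm.
- **Disagreement:** The wrist camera showed both tools about 1.5 mm off the gripper's centre line along the pad width. I used the tools' measured positions in place of the gripper's, and both went in without catching.

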